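Scoop salvaged chokes into the piece counter and start the count

TASK

Pick up the aluminium scoop by its handle and use it to carry at least three of the five orange chokes from the grey tray into the steel pan of the piece counter, never touching the chokes with the fingers; any left over must stay in the tray, none outside tray and pan. Then stand the scoop upright back on the blue mat and let go of it, and only then press the small red-knobbed lever on the side of the counter's head all the way down to start the count. Leave the other things on the bench where they are.

Things in the scene. Friction and masses are not known exactly. Their poses are not given: they have to be found in the camera images.
- choke1: salvaged choke coil dipped in orange resin: a squat blob 21 mm in diameter and 16 mm high, about 12 g, glossy and slippery (friction on tray and scoop about 0.22), a flat 10 mm spot at each end, copper dot on top; origin at its centre. It slides rather than rolls while upright and can roll on its side. One of five alike.
- choke2: salvaged choke coil dipped in orange resin: a squat blob 21 mm in diameter and 16 mm high, about 12 g, glossy and slippery (friction on tray and scoop about 0.22), a flat 10 mm spot at each end, copper dot on top; origin at its centre. It slides rather than rolls while upright and can roll on its side. One of five alike.
- choke3: salvaged choke coil dipped in orange resin: a squat blob 21 mm in diameter and 16 mm high, about 12 g, glossy and slippery (friction on tray and scoop about 0.22), a flat 10 mm spot at each end, copper dot on top; origin at its centre. It slides rather than rolls while upright and can roll on its side. One of five alike.
- choke4: salvaged choke coil dipped in orange resin: a squat blob 21 mm in diameter and 16 mm high, about 12 g, glossy and slippery (friction on tray and scoop about 0.22), a flat 10 mm spot at each end, copper dot on top; origin at its centre. It slides rather than rolls while upright and can roll on its side. One of five alike.
- choke5: salvaged choke coil dipped in orange resin: a squat blob 21 mm in diameter and 16 mm high, about 12 g, glossy and slippery (friction on tray and scoop about 0.22), a flat 10 mm spot at each end, copper dot on top; origin at its centre. It slides rather than rolls while upright and can roll on its side. One of five alike.
- tray: grey tray fixed to the bench, outside 208 (x) by 124 (y) by 28 mm high, walls and floor 4 mm (inside 200 by 116 mm); its +x end slopes inside, from the floor at x=86 up to the rim at x=100; origin at its underside's centre; x along it, to the robot's left (turned up to 0.3 rad). The chokes start upright in its left half, at x=8 to 70 mm and within 30 mm of its centre line
- counter: white piece counter fixed to the bench; x away from the robot (turned up to 0.2 rad). Base x=-95..115, y=-85..85 mm, 40 mm high; on it a round steel pan centred at x=-30; behind it a column at x=60..110 with a grey head, x=42..118, y=-45..45, 128 to 172 mm above the bench. Origin at bench height
- pan (a point): centre of the floor of the counter's round steel pan, 44 mm above the bench; the pan is 144 mm across at the rim, walls 4 mm thick and 26 mm above this floor (inside about 128 mm across at the floor), rim 70 mm above the bench; axes as the counter's. 72 mm beyond this point along x the head begins
- count_lever (a joint): small pivot lever on the right side (-y of the counter) of the counter's head. 0: raised, pointing out to -y and up at 20 degrees; 0.7 rad: fully down on its stop, 20 degrees below level. Starts between 0 and 0.12. Stays where it is left; about 1 N at the knob moves it
- lever_knob (a point): centre of the red ball knob (18 mm in diameter) at the lever's end, 55 mm from the pivot; the pivot lies at x=80, y=-54 mm of the counter, 150 mm above the bench. Pushed fully down the knob travels about 38 mm, from 169 to 131 mm above the bench
- mat: blue rubber-faced mat, 160 (x) by 170 (y) by 3 mm, fixed to the bench; origin at the centre of its underside
- scoop: aluminium scoop, about 150 g, level on the mat, mouth (+x) to the robot's left within 0.55 rad. Flat bowl 80 by 80 mm, floor 1.6 mm, open at its +x end; sides 28 mm high (15 near the mouth), back wall 30 mm. Rubber handle, 18 (y) by 20 mm, 85 mm long, rises from the back wall at x=-42, z=18 mm, leaning back (-x) 30 degrees from z. Origin: centre of the bowl's underside, z up
- scoop_grip (a point): point on the handle's axis 52 mm up from its root, in scoop axes (-68, 0, +63) mm; the place to pinch it across its 18 mm width (along the scoop's y); the handle goes on 33 mm beyond
- scoop_lip (a point): middle of the lip's lower edge at the scoop's mouth, (40, 0, 0) mm in scoop axes; axes as the scoop's
- jar: bystander: amber glass jar, 48 mm diameter, 75 mm high; origin at the centre of its underside
- beaker: bystander: glass beaker, 72 mm diameter, 90 mm high; origin at the centre of its underside
- spool: bystander: solder spool, 64 mm diameter, 40 mm high; origin at the centre of its underside
- phone: bystander: old black keypad phone, 52 by 112 by 14 mm, lying; origin at the centre of its underside
- screwdriver: bystander: screwdriver lying on the bench, about 200 mm long
- board: bystander: green scrap circuit board, 90 by 120 mm, 15 mm high with its parts; origin at the centre of its underside
Mind the look-alikes: they are no part of the job. What is shaped like the scoop but green or pink is not meant.

How it is judged:
On the way, in this order (a step that is already met when the one before it is completed fails the run):
1. at least three chokes lie in the pan ((distance between each of choke1, choke2, choke3 and pan below 0.068 m or distance between each of choke1, choke2, choke4 and pan below 0.068 m or distance between each of choke1, choke2, choke5 and pan below 0.068 m or distance between each of choke1, choke3, choke4 and pan below 0.068 m or distance between each of choke1, choke3, choke5 and pan below 0.068 m or distance between each of choke1, choke4, choke5 and pan below 0.068 m or distance between each of choke2, choke3, choke4 and pan below 0.068 m or distance between each of choke2, choke3, choke5 and pan below 0.068 m or distance between each of choke2, choke4, choke5 and pan below 0.068 m or distance between each of choke3, choke4, choke5 and pan below 0.068 m)), for 0.2 s.
2. the scoop stands on the mat, let go (x of scoop in the frame of mat between -0.08 and 0.08 m and y of scoop in the frame of mat between -0.085 and 0.085 m and z of scoop in the frame of mat below 0.012 m and angle between scoop's own z axis and vertical below 0.2 rad and linear speed of scoop below 0.03 m/s and contact force between the fingers and scoop below 0.1 N), for 0.2 s.
3. the lever is fully down (0.6 rad or more) (value of joint count_lever above 0.6 rad), for 0.2 s.
At the end, for the whole second after the job is handed in: At least three chokes rest in the pan, all others in pan or tray (centre within 68 mm of the pan point, or inside the tray walls and under 32 mm high); the scoop stands at rest on the mat, released (bowl centre over the mat, within 9 mm of it, within 0.2 rad of upright); lever at 0.6 rad or more (all of step 2 and (distance between each of choke1, choke2, choke3 and pan below 0.068 m or distance between each of choke1, choke2, choke4 and pan below 0.068 m or distance between each of choke1, choke2, choke5 and pan below 0.068 m or distance between each of choke1, choke3, choke4 and pan below 0.068 m or distance between each of choke1, choke3, choke5 and pan below 0.068 m or distance between each of choke1, choke4, choke5 and pan below 0.068 m or distance between each of choke2, choke3, choke4 and pan below 0.068 m or distance between each of choke2, choke3, choke5 and pan below 0.068 m or distance between each of choke2, choke4, choke5 and pan below 0.068 m or distance between each of choke3, choke4, choke5 and pan below 0.068 m) and (distance between choke1 and pan below 0.068 m or (x of choke1 in the frame of tray between -0.102 and 0.102 m and y of choke1 in the frame of tray between -0.06 and 0.06 m and z of choke1 in the frame of tray between 0 and 0.032 m)) and (distance between choke2 and pan below 0.068 m or (x of choke2 in the frame of tray between -0.102 and 0.102 m and y of choke2 in the frame of tray between -0.06 and 0.06 m and z of choke2 in the frame of tray between 0 and 0.032 m)) and (distance between choke3 and pan below 0.068 m or (x of choke3 in the frame of tray between -0.102 and 0.102 m and y of choke3 in the frame of tray between -0.06 and 0.06 m and z of choke3 in the frame of tray between 0 and 0.032 m)) and (distance between choke4 and pan below 0.068 m or (x of choke4 in the frame of tray between -0.102 and 0.102 m and y of choke4 in the frame of tray between -0.06 and 0.06 m and z of choke4 in the frame of tray between 0 and 0.032 m)) and (distance between choke5 and pan below 0.068 m or (x of choke5 in the frame of tray between -0.102 and 0.102 m and y of choke5 in the frame of tray between -0.06 and 0.06 m and z of choke5 in the frame of tray between 0 and 0.032 m)) and linear speed of each of choke1, choke2, choke3, choke4, choke5 below 0.05 m/s and value of joint count_lever above 0.6 rad); the robot touches nothing.
It fails at once if the fingers touch a choke (contact force between the fingers and choke1 above 0.3 N or contact force between the fingers and choke2 above 0.3 N or contact force between the fingers and choke3 above 0.3 N or contact force between the fingers and choke4 above 0.3 N or contact force between the fingers and choke5 above 0.3 N).
It fails at once if a bystander is moved more than 30 mm (distance of any of jar, beaker, spool, phone, screwdriver, board from where it was at the start of the episode above 0.03 m).
It also fails if it takes over 72 s, if anything falls off the work surface, if the arm or the gripper's body presses on something with over 40 N, if the wrist force passes 120 N, or if a joint passes its speed limit or range.

ROBOT

A 6-joint arm with a two-finger parallel gripper is mounted at the origin on the work surface. World frame = base frame: x ahead of the robot, y to its left, z up, the work surface at z = 0. Lengths are in m, angles in rad, forces in N, time in s.
With the tool pointing down it reaches from about 0.275 to 0.85 m from the base axis. Payload 19 kg.
Tool frame: the origin (TCP) lies on the centre line of the jaws, within the pads' length; the fingertips stand 8 mm ahead of it and the grasp point (between the pads) lies 11 mm behind it; z points along the fingers, y is the line along which they close (so a half turn about z gives the same grasp; the last joint's range is limited). The gripper opens to 85 mm and grips with 20 to 120 N. Pads are 22 mm wide; open, the fingers measure 114 mm over their backs; the gripper's body (76 mm by 85 mm) begins 54 mm behind the grasp point. The pads swing forward as they close: fully open they stand 13 mm farther back than shut.
Start: joints at [1.143, 0.15, 1.437, -0, 1.554, -0.134], TCP at [0.167, 0.55, 0.202] pointing down, gripper open.
Joint ranges: [-2.8, 2.8], [-0.68, 2.1], [0.12, 2.68], [-1.39, 4.53], [0.16, 2.79], [-2.81, 2.81]. Speed limits (rad/s): [1.89, 1.89, 2.22, 3.01, 3.01, 3.01].

INTERFACE

Orientations are given as [roll, pitch, yaw] about the fixed x, y, z axes, in that order (R = Rz(yaw) Ry(pitch) Rx(roll)).
In Python, from bench import r gives the robot as it stands.
- The arm moves only by the tool send_rows, never from a script. Its arguments are lists of equal length, an entry for each row: "translation": the shift along the tool's x, y, z in units of 50 mm (1.0 is 50 mm), a list of three; "rot": the turn, a rotation vector about the tool's x, y, z in degrees, a list of three; "gripper": the gripper's target within -1 to 1 (shut at 1, half-way at 0, fully open at -1). In form: {"translation": [[x, y, z], ...], "rot": [[wx, wy, wz], ...], "gripper": [gripper, ...]}. A call has exactly 10 rows; each row shifts and turns the commanded pose from where the row before left it, along the tool's axes as they then stand; what a row does not reach is not made up. A row lasts 1/8 s, in which the tool goes at most 62.5 mm and 10.7 degrees, less where a joint would pass 70% of its speed; a pose out of reach is approached as far as the arm can. A call is refused whole if a number of a shift passes 1 or a number of a turn 10.7, either way. A call with a gripper value outside its range is refused whole. The fingers move at their own pace and stop on an object; "grip_force" is the grip in N (left out, the last holds). Time passes only in rows, so rows that do not move let the fingers close, or fill a call up. It gives the time, the measured TCP pose, the force, the opening and the grip force at its end, in the units of the state.
- r.sense(): the state, without advancing time (a new reading comes with each control period).
- r.read_camera(name): name is "side" or "top" or "wrist"; returns a dict with "image" (384x512x3 uint8, red, green, blue), "fx", "fy", "cx", "cy" (pixels), "xyz" and "attitude" of the camera in the world; the wrist camera has in their place "mount" (4x4, takes a point from camera to tool coordinates, whose origin is the TCP and whose axes are the flange's). Camera axes: x right, y down, z forward; pixel columns grow to the right and rows downward; lengths in m; the calibration is good to about 2 mm. A picture is of the moment at which its call begins: read the wrist's pose just before it. There is no depth.
- r.job_done(): hands the job in; it is judged then, once.
Trained networks look in a picture, given as the dict that the camera call returned (one of the last four; its "shot" number tells which), for a name from the list of things; names that differ only in an ending like _2 or _b are one class to them, and where a whole thing is asked for, a point or a joint stands for the part that bears it (a point fixed in the world has none). Each returns a list of dicts, best first, with "p" (0 to 1); they miss things now and then, are a little off and sometimes report something else, mostly with a low value. They report only what shows in the picture. A call takes as long as a camera call. They do not tell look-alikes from the thing itself.
- r.masks_of(picture, label): "mask" (384x512 bool, what is visible of it) and "point" ([column, row] in pixels, amid what is visible of it).
- r.pinpoint(picture, label): "point" ([column, row] in pixels: a listed point, or the origin of a listed thing).
The state is a dict: "time_s": time; "joint_positions": joint angles; "joint_vel": joint speeds; "joint_efforts": joint torques, N m; "position": TCP position; "orientation": TCP orientation; "force": force on the tool from outside, world axes, zero at the start; "ft_torque": the same for the moment, N m; "opening": opening from 0.0 (shut) to 1.0 (fully open); "finger_force": force on a finger pad.
Only numpy, scipy, OpenCV 4.12 (cv2) and the standard library are available. Lean on these libraries where they do the work, as an engineer would, in place of code of your own. Each camera call takes 0.05 s, during which the arm holds its last target. There are 200 camera calls.

## Working session

There is one attempt and no reset: what is moved stays moved. The work goes in short steps, Python scripts to look and compute and a tool call to move; the robot and the scene stay as the last step left them, time stands still between calls to the robot, and variables do not carry over. Pictures are saved under pics/ and viewed, at most 10 in all, crops included, and the job is handed in when it is done.

Besides the shell and the picture viewer there is one more tool, called after ">>>" in YAML: its name, and indented under it one key for each argument. send_rows: Moves the arm, as the interface text tells. Its arguments: {"type":"object","properties":{"translation":{"type":"array","items":{"type":"array","items":{"type":"number"}}},"rot":{"type":"array","items":{"type":"array","items":{"type":"number"}}},"gripper":{"type":"array","items":{"type":"number"}},"grip_force":{"type":"number"}},"required":["translation","rot","gripper"]}

```bash
ls; mkdir -p pics; cat > h.py <<'E'
import numpy as np, cv2
from scipy.spatial.transform import Rotation as R
from bench import r
def rot(a):
    a=np.array(a,float)
    if a.shape==(3,3): return a
    return R.from_quat(a).as_matrix() if a.size==4 else R.from_euler('xyz',a).as_matrix()
def campose(p,s=None):
    if 'mount' in p:
        T=np.eye(4);T[:3,:3]=rot(s['orientation']);T[:3,3]=s['position'];T=T@np.array(p['mount']);return T[:3,:3],T[:3,3]
    return rot(p['attitude']),np.array(p['xyz'])
def ray(p,px,s=None):
    M,o=campose(p,s); d=M@np.array([(px[0]-p['cx'])/p['fx'],(px[1]-p['cy'])/p['fy'],1]); return o,d/np.linalg.norm(d)
def onz(p,px,z,s=None):
    o,d=ray(p,px,s); return o+d*(z-o[2])/d[2]
def proj(p,X,s=None):
    M,o=campose(p,s); c=M.T@(np.array(X)-o); return np.array([p['fx']*c[0]/c[2]+p['cx'],p['fy']*c[1]/c[2]+p['cy']])
def tri(*rs):
    A=np.zeros((3,3));b=np.zeros(3)
    for o,d in rs:
        P=np.eye(3)-np.outer(d,d);A+=P;b+=P@o
    X=np.linalg.solve(A,b);return X,[np.linalg.norm((np.eye(3)-np.outer(d,d))@(X-o)) for o,d in rs]
def save(p,n): cv2.imwrite('pics/'+n,cv2.cvtColor(p['image'],cv2.COLOR_RGB2BGR))
E
python3 - <<'E'
from h import *
print(r.sense())
P={}
for n in['top','side']:
    p=P[n]=r.read_camera(n);save(p,n+'0.png');print({k:v for k,v in p.items() if k!='image'})
    for l in['scoop','scoop_grip','scoop_lip','choke1','tray','pan','counter','lever_knob','mat','jar','beaker','spool','phone','screwdriver','board']:
        q=r.pinpoint(p,l);print(n,l,[(np.round(a['point']).tolist(),round(a['p'],2)) for a in q[:7]])
E
```

```text
pics
{'time_s': 0.0, 'joint_positions': array([ 1.14299627e+00,  1.50963102e-01,  1.43797881e+00, -1.02678499e-05,
        1.55379635e+00, -1.33995311e-01]), 'joint_vel': array([ 0.00046837, -0.00104607, -0.00052746, -0.00010316,  0.00047944,
       -0.00035593]), 'joint_efforts': array([-4.62650551e-04, -7.13060760e+01, -5.70867169e+01, -1.97806667e-04,
        8.97875841e-03, -1.25313054e-04]), 'position': array([0.1664284 , 0.55011523, 0.20191451]), 'orientation': array([-3.14045594e+00, -1.42872824e-04,  2.84778800e+00]), 'force': array([ 0.56373623,  0.52033223, -0.20343131]), 'ft_torque': array([-0.04516938,  0.04192265, -0.02288821]), 'finger_force': 0.0, 'opening': 0.9998253137060144}
{'fx': 472.1691190802872, 'fy': 472.1691190802872, 'cx': 245.49659217988093, 'cy': 191.3375335181011, 'xyz': array([ 0.23003553, -0.01082124,  1.58877181]), 'attitude': array([-2.93923516e+00,  2.83803244e-03, -1.51207729e+00]), 'shot': 1}
top scoop [([179.0, 274.0], 0.75), ([158.0, 151.0], 0.68), ([253.0, 204.0], 0.61), ([278.0, 147.0], 0.29)]
top scoop_grip [([161.0, 286.0], 0.82), ([151.0, 16
[... 1090 characters left out ...]
grip [([259.0, 209.0], 0.67), ([273.0, 125.0], 0.65), ([299.0, 364.0], 0.27)]
side scoop_lip [([189.0, 170.0], 0.96), ([300.0, 141.0], 0.79), ([320.0, 181.0], 0.66)]
side choke1 [([238.0, 152.0], 0.6), ([227.0, 151.0], 0.39), ([230.0, 137.0], 0.38), ([236.0, 143.0], 0.36)]
side tray [([234.0, 153.0], 0.68), ([250.0, 205.0], 0.23)]
side pan [([230.0, 279.0], 0.71)]
side counter []
side lever_knob [([280.0, 290.0], 0.4)]
side mat [([246.0, 210.0], 0.7)]
side jar [([296.0, 199.0], 0.83)]
side beaker [([317.0, 226.0], 0.77)]
side spool [([319.0, 177.0], 0.66)]
side phone [([234.0, 366.0], 0.77)]
side screwdriver [([299.0, 367.0], 0.86)]
side board [([253.0, 113.0], 0.59), ([248.0, 202.0], 0.47)]
```

```bash
python3 - <<'E'
import cv2
a=cv2.imread('pics/top0.png')[110:310,70:430]; b=cv2.imread('pics/side0.png')[90:390,130:430]
a=cv2.resize(a,(800,444)); cv2.imwrite('pics/a.png',a); cv2.imwrite('pics/b.png',cv2.resize(b,(600,600),interpolation=cv2.INTER_CUBIC))
E
```

```text
(no output)
```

View pics/a.png

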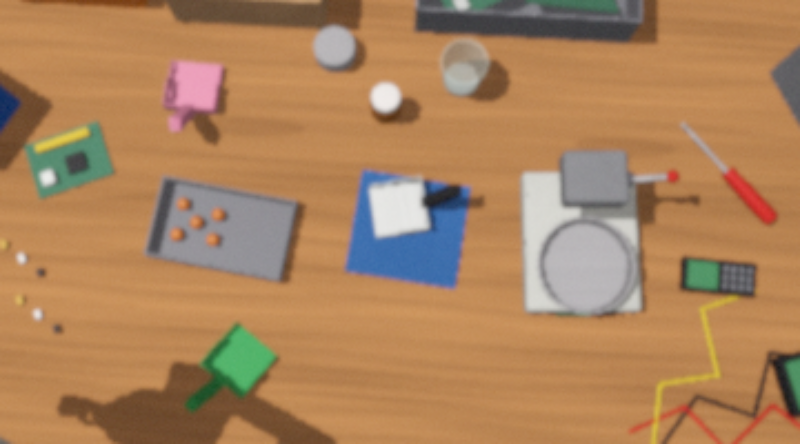

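View pics/b.png

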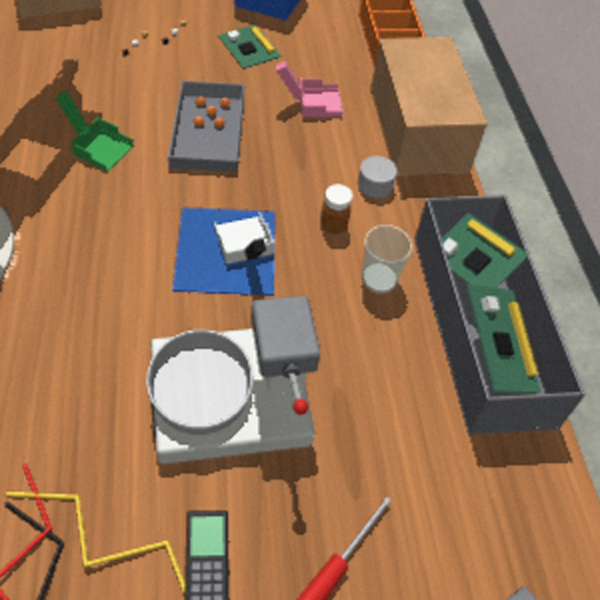

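The top picture shows three scoop-shaped things: the white/aluminium one on the mat at top px (253,204), the green one at (179,274) and the pink one at (158,151). By the description I choose the aluminium one on the blue mat. The five chokes are in the tray's left half, around (162,208), and the counter is at (333,215) with its red knob at (372,190).

```bash
python3 - <<'E'
from h import *
t=r.read_camera('top');s=r.read_camera('side')
np.set_printoptions(precision=4,suppress=True)
def best(p,l,near):
    q=[a['point'] for a in r.pinpoint(p,l)]
    q=[x for x in q if np.hypot(*(np.array(x)-near))<14]
    return q[0] if q else None
for l,a,b,z in[('scoop',(253,204),(250,208),.003),('scoop_grip',(270,200),(259,209),.066),('scoop_lip',(233,205),(240,210),.003),('pan',(331,231),(230,279),.044),('lever_knob',(371,190),(280,292),.167),('tray',(168,212),(234,153),0),('mat',(255,213),(246,210),0)]:
    u,v=best(t,l,a),best(s,l,b)
    print(l,u,v)
    if u is not None: print('  top',onz(t,u,z))
    if v is not None: print('  side',onz(s,v,z))
    if u is not None and v is not None: print('  tri',*tri(ray(t,u),ray(s,v)))
def rect(p,m,z):
    c=max(cv2.findContours(m.astype(np.uint8),0,2)[0],key=cv2.contourArea)[:,0]
    W=np.array([onz(p,x,z)[:2] for x in c],np.float32)
    (c,wh,a)=cv2.minAreaRect(W); return np.array(c),np.array(wh),a
for p,n in((t,'top'),(s,'side')):
    for l,z in(('tray',.028),('mat',.003),('scoop',.03)):
        for q in r.masks_of(p,l)[:3]: print(n,l,round(q['p'],2),np.round(q['point']),*rect(p,q['mask'],z))
for p,n,z in((t,'top',.012),(s,'side',.012)):
    hsv=cv2.cvtColor(p['image'],cv2.COLOR_RGB2HSV)
    m=cv2.inRange(hsv,(3,130,90),(16,255,255))
    q=r.masks_of(p,'tray')
    tm=q[0]['mask'].astype(np.uint8); h=cv2.convexHull(np.argwhere(tm)[:,::-1].astype(np.int32)); tm=cv2.fillConvexPoly(tm*0,h,1)
    k,_,st,ce=cv2.connectedComponentsWithStats(m*tm)
    for i in range(1,k):
        if st[i,4]>8: print(n,ce[i],st[i,4],onz(p,ce[i],z))
E
```

```text
scoop [253.1, 204.3] [251.1, 206.0]
  top [ 0.511  -0.0158  0.003 ]
  side [0.5112 0.0035 0.003 ]
  tri [ 0.5082 -0.0155  0.0264] [np.float64(0.001294309958023404), np.float64(0.0012943099580233674)]
scoop_grip None [259.6, 208.0]
  side [ 0.5324 -0.056   0.066 ]
scoop_lip [234.5, 207.7] None
  top [0.4956 0.0468 0.003 ]
pan [330.4, 230.4] [232.4, 278.2]
  top [ 0.4317 -0.2737  0.044 ]
  side [ 0.4399 -0.2789  0.044 ]
  tri [ 0.4364 -0.2748  0.0345] [np.float64(0.0035459069297052916), np.float64(0.003545906929705216)]
lever_knob [374.5, 190.5] [277.9, 288.9]
  top [ 0.5466 -0.3852  0.167 ]
  side [ 0.5448 -0.3772  0.167 ]
  tri [ 0.5438 -0.3824  0.1779] [np.float64(0.0004187864002402973), np.float64(0.0004187864002403802)]
tray [167.7, 212.2] [232.6, 154.7]
  top [0.4674 0.2731 0.    ]
  side [0.4582 0.2571 0.    ]
  tri [ 0.464   0.2748 -0.015 ] [np.float64(0.005601952518558089), np.float64(0.005601952518557885)]
mat [252.5, 213.6] [241.1, 209.1]
  top [ 0.4794 -0.0155  0.    ]
  side [ 0.4774 -0.0056  0.    ]
  tri [ 0.4771 -0.0155  0.0128] [np.float64(0.0002554224124698162), np.fl
[... 606 characters left out ...]
24 -0.0194] [0.0839 0.082 ] 12.250781059265137
side scoop 0.75 [180. 158.] [0.2366 0.2469] [0.1009 0.2211] 35.02552795410156
side scoop 0.69 [287. 137.] [0.6705 0.3377] [0.094  0.1662] 13.235228538513184
top [152.4 201.6] 15 [0.4988 0.3261 0.012 ]
top [167.8824 206.4118] 17 [0.4854 0.2721 0.012 ]
top [158.     209.6667] 18 [0.4723 0.3045 0.012 ]
top [149.1579 215.1579] 19 [0.4519 0.3325 0.012 ]
top [165.7778 217.5   ] 18 [0.4472 0.2757 0.012 ]
side [229.75  139.375] 16 [0.4499 0.3313 0.012 ]
side [242.     139.6471] 17 [0.4974 0.3276 0.012 ]
side [235.4118 143.8824] 17 [0.4709 0.3042 0.012 ]
side [228.9444 149.1111] 18 [0.4452 0.2758 0.012 ]
side [239.3529 149.4706] 17 [0.4845 0.272  0.012 ]
```

```bash
cat >> h.py <<'E'
from scipy.linalg import logm,expm
def T(pos,Rm):
    A=np.eye(4);A[:3,:3]=Rm;A[:3,3]=pos;return A
def now(s=None):
    s=s or r.sense();return T(s['position'],rot(s['orientation']))
def tool(yaw,tilt=0): # scoop frame yaw (deg), tilt>0 = mouth down (deg); tool rotation
    return R.from_euler('z',yaw,degrees=True).as_matrix()@R.from_euler('y',tilt,degrees=True).as_matrix()@np.diag([1.,-1,-1])
def rows(A,B,n=None):
    L=np.real(logm(np.linalg.inv(A)@B))
    w=np.degrees(np.array([L[2,1],L[0,2],L[1,0]]))
    if n is None: n=int(np.ceil(max(np.linalg.norm(B[:3,3]-A[:3,3])/.045,np.linalg.norm(w)/9.,1)))
    D=expm(L/n)
    print('n',n,'tr',np.round(np.real(D[:3,3])/.05,3).tolist(),'rot',np.round(w/n,2).tolist())
E
python3 - <<'E'
from h import *
rows(now(),T([.53,-.03,.25],tool(102)),20)
E
```

```text
n 20 tr [-0.702, -0.15, -0.048] rot [-0.0, 0.0, 3.06]
```

>>> send_rows:
  translation:
    - [-0.702,-0.15,-0.048]
    - [-0.702,-0.15,-0.048]
    - [-0.702,-0.15,-0.048]
    - [-0.702,-0.15,-0.048]
    - [-0.702,-0.15,-0.048]
    - [-0.702,-0.15,-0.048]
    - [-0.702,-0.15,-0.048]
    - [-0.702,-0.15,-0.048]
    - [-0.702,-0.15,-0.048]
    - [-0.702,-0.15,-0.048]
  rot:
    - [0,0,3.06]
    - [0,0,3.06]
    - [0,0,3.06]
    - [0,0,3.06]
    - [0,0,3.06]
    - [0,0,3.06]
    - [0,0,3.06]
    - [0,0,3.06]
    - [0,0,3.06]
    - [0,0,3.06]
  gripper: [-1,-1,-1,-1,-1,-1,-1,-1,-1,-1]

```text
time_s: 4.05
position: [0.428, 0.3089, 0.2266]
orientation: [-3.142, 0.0, 2.312]
force: [0.1, -0.6, -0.1]
opening: 1.0
finger_force: 0.0
```

>>> send_rows:
  translation:
    - [-0.702,-0.15,-0.048]
    - [-0.702,-0.15,-0.048]
    - [-0.702,-0.15,-0.048]
    - [-0.702,-0.15,-0.048]
    - [-0.702,-0.15,-0.048]
    - [-0.702,-0.15,-0.048]
    - [-0.702,-0.15,-0.048]
    - [-0.702,-0.15,-0.048]
    - [-0.702,-0.15,-0.048]
    - [-0.702,-0.15,-0.048]
  rot:
    - [0,0,3.06]
    - [0,0,3.06]
    - [0,0,3.06]
    - [0,0,3.06]
    - [0,0,3.06]
    - [0,0,3.06]
    - [0,0,3.06]
    - [0,0,3.06]
    - [0,0,3.06]
    - [0,0,3.06]
  gripper: [-1,-1,-1,-1,-1,-1,-1,-1,-1,-1]

```text
time_s: 5.3
position: [0.5295, -0.0309, 0.2506]
orientation: [-3.142, 0.0, 1.778]
force: [0.3, 0.6, 0.1]
opening: 0.999
finger_force: 0.0
```

```bash
python3 - <<'E'
from h import *
np.set_printoptions(precision=4,suppress=True)
s=r.sense();p=r.read_camera('wrist');save(p,'w1.png');print(np.array(p['mount']))
for l,z in(('scoop',.003),('scoop_grip',.066),('scoop_lip',.003)):
    for q in r.pinpoint(p,l)[:2]: print(l,round(q['p'],2),q['point'],onz(p,q['point'],z,s))
E
```

```text
[[ 0.001  -0.9633 -0.2685  0.0691]
 [ 1.      0.0007  0.0014 -0.0013]
 [-0.0012 -0.2685  0.9633 -0.1704]
 [ 0.      0.      0.      1.    ]]
scoop 0.73 [254.0, 131.5] [0.5149 0.0023 0.003 ]
scoop_grip 0.59 [251.2, 192.5] [ 0.5266 -0.067   0.066 ]
scoop_lip 0.89 [248.2, 102.7] [0.4993 0.0385 0.003 ]
```

View pics/w1.png

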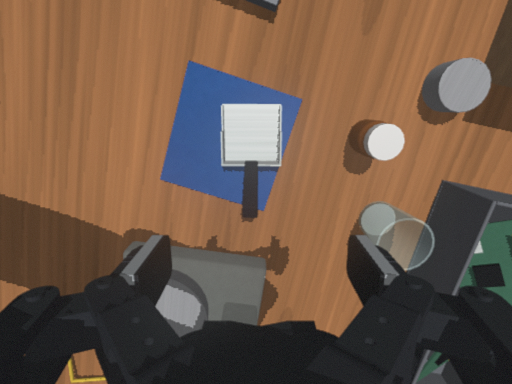

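Wrist picture: scoop centred at (251,135), handle running down to (250,215). It lines up with the tool's axis, so its yaw is about 102°. Now going down to the grip.

>>> send_rows:
  translation:
    - [-0.168,-0.054,0.5]
    - [-0.168,-0.054,0.5]
    - [-0.168,-0.054,0.5]
    - [-0.168,-0.054,0.5]
    - [0,0,0.5]
    - [0,0,0.5]
    - [0,0,0.5]
    - [0,0,0.3]
    - [0,0,0.1]
    - [0,0,0]
  rot:
    - [0,0,0]
    - [0,0,0]
    - [0,0,0]
    - [0,0,0]
    - [0,0,0]
    - [0,0,0]
    - [0,0,0]
    - [0,0,0]
    - [0,0,0]
    - [0,0,0]
  gripper: [-1,-1,-1,-1,-1,-1,-1,-1,-1,-0.5]

```text
time_s: 6.75
position: [0.5261, -0.0647, 0.0559]
orientation: [3.141, 0.0, 1.78]
force: [0.3, 0.2, 0.2]
opening: 0.817
finger_force: 0.0
```

>>> send_rows:
  translation:
    - [0,0,0]
    - [0,0,0]
    - [0,0,0]
    - [0,0,0]
    - [0,0,0]
    - [0,0,0]
    - [0,0,0]
    - [0,0,0]
    - [0,0,0]
    - [0,0,0]
  rot:
    - [0,0,0]
    - [0,0,0]
    - [0,0,0]
    - [0,0,0]
    - [0,0,0]
    - [0,0,0]
    - [0,0,0]
    - [0,0,0]
    - [0,0,0]
    - [0,0,0]
  gripper: [1,1,1,1,1,1,1,1,1,1]
  grip_force: 80

```text
time_s: 8.0
position: [0.5262, -0.0651, 0.0559]
orientation: [3.141, 0.001, 1.78]
force: [-0.4, -1.9, 6.8]
opening: 0.162
finger_force: 78.1
```

>>> send_rows:
  translation:
    - [0,0,-0.2]
    - [0,0,-0.4]
    - [0,0,-0.5]
    - [0,0,-0.5]
    - [0,0,-0.5]
    - [0,0,-0.4]
    - [0,0,-0.2]
    - [0,0,0]
    - [0,0,0]
    - [0,0,0]
  rot:
    - [0,0,0]
    - [0,0,0]
    - [0,0,0]
    - [0,0,0]
    - [0,0,0]
    - [0,0,0]
    - [0,0,0]
    - [0,0,0]
    - [0,0,0]
    - [0,0,0]
  gripper: [1,1,1,1,1,1,1,1,1,1]

```text
time_s: 9.25
position: [0.5256, -0.0648, 0.1898]
orientation: [-3.141, -0.0, 1.78]
force: [0.4, 0.1, -2.3]
opening: 0.16
finger_force: 79.4
```

```bash
python3 - <<'E'
from h import *
np.set_printoptions(precision=4,suppress=True)
s=r.sense();A=now(s);p=r.read_camera('wrist');save(p,'w2.png')
q=r.read_camera('side');save(q,'s2.png')
w=p['image'];v=q['image'][100:292,150:406]
cv2.imwrite('pics/c2.png',cv2.cvtColor(np.hstack([w[:384,100:420],cv2.resize(v,(480,384)[:2])]),cv2.COLOR_RGB2BGR))
print(s['position'],s['force'],s['ft_torque'])
# expected rim points if scoop as nominal in tool: tool x=scoop x, z flipped
B=A@np.vstack([np.c_[np.diag([1.,-1,-1]),[.068,0,.063+.011]],[0,0,0,1]])  # tool<-scoop guess: scoop origin at +68 x, +74 z minus..
B=A@T([.068,0,.052],np.diag([1.,-1,-1]))
for X in([40,38,0],[40,-38,0],[-40,39,30],[-40,-39,30],[-40,0,30],[-84.5,0,92]): print(X,proj(p,(B@np.r_[np.array(X)/1e3,1])[:3],s),proj(q,(B@np.r_[np.array(X)/1e3,1])[:3]))
l=r.pinpoint(p,'scoop_lip');print(l[:2]); l=r.pinpoint(q,'scoop_lip');print(l[:3])
E
```

```text
[ 0.5256 -0.0648  0.1898] [ 0.4039  0.0627 -2.3101] [-0.0366 -0.0547  0.0247]
[40, 38, 0] [205.3237  48.0961] [236.8433 172.0447]
[40, -38, 0] [315.2806  48.2429] [260.2388 167.6394]
[-40, 39, 30] [201.7286 170.6153] [243.2649 184.146 ]
[-40, -39, 30] [318.8437 170.704 ] [268.7842 179.1558]
[-40, 0, 30] [260.3023 170.6597] [256.1139 181.6334]
[-84.5, 0, 92] [260.8301 282.9242] [261.4185 177.9709]
[{'point': [258.2, 56.7], 'p': 0.76}]
[{'point': [189.2, 165.9], 'p': 0.85}, {'point': [299.6, 142.8], 'p': 0.72}, {'point': [250.8, 171.3], 'p': 0.63}]
```

View pics/c2.png

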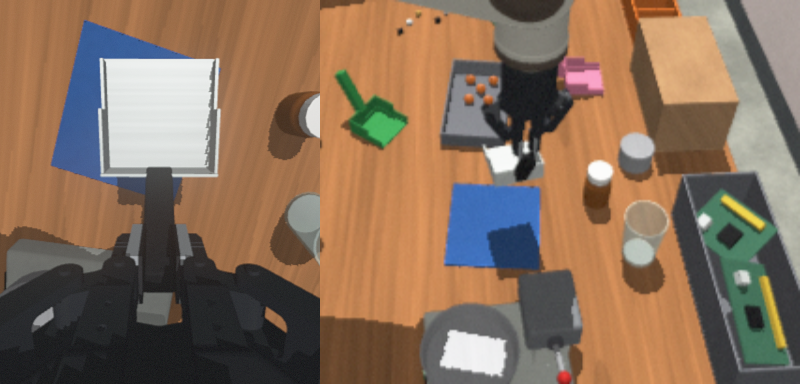

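The right pose in hand: the scoop hangs level within about 2° and is shifted about 3 mm back. Back corners at wrist px (200,177) and (318,177), lip at row 58.

```bash
cat >> h.py <<'E'
Ry=lambda a:R.from_euler('y',a,degrees=True).as_matrix()
G=T([-.003,0,-.011],np.diag([1.,-1,-1])@Ry(1.8))@T([.068,0,-.063],np.eye(3))
TR=T([.461,.2635,0],R.from_euler('z',82.4,degrees=True).as_matrix())
def lip(x,y,z,tilt,F=TR,dyaw=0): # tool pose putting lip edge at (x,y,z) of frame F (m)
    Q=F@T([x,y,z],R.from_euler('z',dyaw,degrees=True).as_matrix()@Ry(tilt))
    return Q@T([-.04,0,0],np.eye(3))@np.linalg.inv(G)
E
python3 - <<'E'
from h import *
np.set_printoptions(precision=4,suppress=True)
a=now();P=[lip(-.008,-.005,.085,15),lip(-.008,-.005,.012,15),lip(-.008,-.005,.004,15),lip(.025,-.005,.0035,3),lip(.084,-.005,.0035,3)]
for b,n in zip(P,[10,5,4,6,None]): rows(a,b,n);print(b[:3,3]);a=b
print(lip(0,0,0,0)[:3,3], (now()@G@np.array([.04,0,0,1]))[:3])
E
```

```text
n 10 tr [0.48, -0.119, 0.007] rot [0.22, -1.31, 1.95]
[0.4533 0.1681 0.1624]
n 5 tr [0.067, 0.0, 0.284] rot [0.0, 0.0, 0.0]
[0.4533 0.1681 0.0894]
n 4 tr [0.009, 0.0, 0.039] rot [0.0, 0.0, 0.0]
[0.4533 0.1681 0.0814]
n 6 tr [0.072, -0.0, 0.058] rot [-0.0, 2.0, 0.0]
[0.4558 0.1867 0.061 ]
n 2 tr [0.59, 0.0, -0.012] rot [-0.0, 0.0, 0.0]
[0.4636 0.2452 0.061 ]
[0.4472 0.1598 0.0521] [0.5044 0.0359 0.1349]
```

>>> send_rows:
  translation:
    - [0.48,-0.119,0.007]
    - [0.48,-0.119,0.007]
    - [0.48,-0.119,0.007]
    - [0.48,-0.119,0.007]
    - [0.48,-0.119,0.007]
    - [0.48,-0.119,0.007]
    - [0.48,-0.119,0.007]
    - [0.48,-0.119,0.007]
    - [0.48,-0.119,0.007]
    - [0.48,-0.119,0.007]
  rot:
    - [0.22,-1.31,1.95]
    - [0.22,-1.31,1.95]
    - [0.22,-1.31,1.95]
    - [0.22,-1.31,1.95]
    - [0.22,-1.31,1.95]
    - [0.22,-1.31,1.95]
    - [0.22,-1.31,1.95]
    - [0.22,-1.31,1.95]
    - [0.22,-1.31,1.95]
    - [0.22,-1.31,1.95]
  gripper: [1,1,1,1,1,1,1,1,1,1]

```text
time_s: 10.7
position: [0.4531, 0.169, 0.1624]
orientation: [3.14, 0.231, 1.437]
force: [1.0, 0.1, -1.4]
opening: 0.162
finger_force: 79.2
```

```bash
python3 - <<'E'
from h import *
np.set_printoptions(precision=4,suppress=True)
s=r.sense();A=now(s);print(s['position'],s['force'])
p=r.read_camera('wrist');q=r.read_camera('side')
I=p['image'].copy();J=q['image'].copy()
def dot(im,c,col): cv2.circle(im,tuple(int(round(v*8)) for v in c),12,col,-1,cv2.LINE_AA,3)
for y in(-.06,.06):
  for x in(-.102,.102):
    X=(TR@[x,y,.028,1])[:3];dot(I,proj(p,X,s),(255,0,255));dot(J,proj(q,X),(255,0,255))
X=(A@G@[.04,0,0,1])[:3];dot(I,proj(p,X,s),(0,255,0));dot(J,proj(q,X),(0,255,0))
for x in (-8,86):
  X=(TR@[x/1e3,-.005,.004,1])[:3];dot(I,proj(p,X,s),(0,0,255))
cv2.imwrite('pics/c3.png',cv2.cvtColor(np.hstack([I,cv2.resize(J[100:228,200:296],(288,384))]),cv2.COLOR_RGB2BGR))
E
```

```text
[0.4531 0.169  0.1624] [ 0.9994  0.0907 -1.4287]
```

View pics/c3.png

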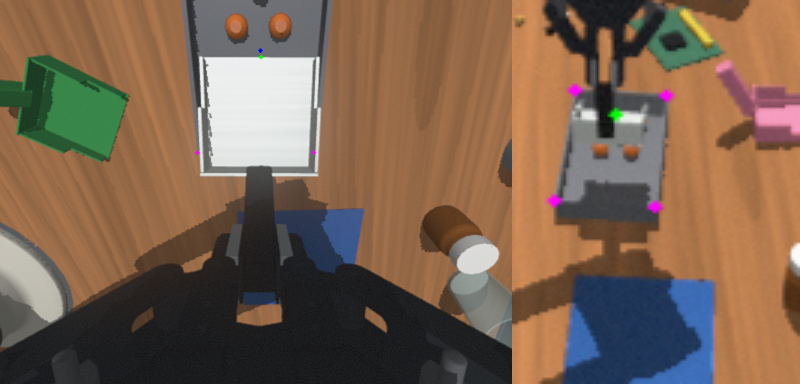

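Wrist picture: the lip is where predicted, at (261,56). The two nearest chokes, at (236,27) and (281,27), lie symmetrically ahead of it, and the tray's corners fit. Descending.

>>> send_rows:
  translation:
    - [0.067,0,0.284]
    - [0.067,0,0.284]
    - [0.067,0,0.284]
    - [0.067,0,0.284]
    - [0.067,0,0.284]
    - [0.01,0,0.039]
    - [0.01,0,0.039]
    - [0.005,0,0.02]
    - [0,0,0]
    - [0,0,0]
  rot:
    - [0,0,0]
    - [0,0,0]
    - [0,0,0]
    - [0,0,0]
    - [0,0,0]
    - [0,0,0]
    - [0,0,0]
    - [0,0,0]
    - [0,0,0]
    - [0,0,0]
  gripper: [1,1,1,1,1,1,1,1,1,1]

```text
time_s: 12.05
position: [0.4536, 0.1684, 0.0848]
orientation: [3.14, 0.231, 1.438]
force: [-0.0, 0.3, -1.5]
opening: 0.157
finger_force: 79.3
```

>>> send_rows:
  translation:
    - [0.005,0,0.02]
    - [0.005,0,0.02]
    - [0.005,0,0.02]
    - [0,0,0]
    - [0,0,0]
    - [0,0,0]
    - [0,0,0]
    - [0,0,0]
    - [0,0,0]
    - [0,0,0]
  rot:
    - [0,0,0]
    - [0,0,0]
    - [0,0,0]
    - [0,0,0]
    - [0,0,0]
    - [0,0,0]
    - [0,0,0]
    - [0,0,0]
    - [0,0,0]
    - [0,0,0]
  gripper: [1,1,1,1,1,1,1,1,1,1]

```text
time_s: 13.3
position: [0.4535, 0.1684, 0.0815]
orientation: [3.141, 0.231, 1.438]
force: [-0.0, 0.7, -1.8]
opening: 0.16
finger_force: 79.0
```

>>> send_rows:
  translation:
    - [0.003,0,0.01]
    - [0.003,0,0.01]
    - [0.003,0,0.01]
    - [0,0,0]
    - [0,0,0]
    - [0,0,0]
    - [0,0,0]
    - [0,0,0]
    - [0,0,0]
    - [0,0,0]
  rot:
    - [0,0,0]
    - [0,0,0]
    - [0,0,0]
    - [0,0,0]
    - [0,0,0]
    - [0,0,0]
    - [0,0,0]
    - [0,0,0]
    - [0,0,0]
    - [0,0,0]
  gripper: [1,1,1,1,1,1,1,1,1,1]

```text
time_s: 14.55
position: [0.4535, 0.1685, 0.0799]
orientation: [3.141, 0.231, 1.438]
force: [-0.6, -0.3, -1.5]
opening: 0.158
finger_force: 78.5
```

>>> send_rows:
  translation:
    - [0.003,0,0.01]
    - [0.003,0,0.01]
    - [0.003,0,0.01]
    - [0.003,0,0.01]
    - [0,0,0]
    - [0,0,0]
    - [0,0,0]
    - [0,0,0]
    - [0,0,0]
    - [0,0,0]
  rot:
    - [0,0,0]
    - [0,0,0]
    - [0,0,0]
    - [0,0,0]
    - [0,0,0]
    - [0,0,0]
    - [0,0,0]
    - [0,0,0]
    - [0,0,0]
    - [0,0,0]
  gripper: [1,1,1,1,1,1,1,1,1,1]

```text
time_s: 15.8
position: [0.4535, 0.1686, 0.0778]
orientation: [3.141, 0.231, 1.438]
force: [0.4, -0.6, -0.8]
opening: 0.165
finger_force: 78.3
```

>>> send_rows:
  translation:
    - [0.003,0,0.01]
    - [0.003,0,0.01]
    - [0.003,0,0.01]
    - [0,0,0]
    - [0,0,0]
    - [0,0,0]
    - [0,0,0]
    - [0,0,0]
    - [0,0,0]
    - [0,0,0]
  rot:
    - [0,0,0]
    - [0,0,0]
    - [0,0,0]
    - [0,0,0]
    - [0,0,0]
    - [0,0,0]
    - [0,0,0]
    - [0,0,0]
    - [0,0,0]
    - [0,0,0]
  gripper: [1,1,1,1,1,1,1,1,1,1]

```text
time_s: 17.05
position: [0.4535, 0.1687, 0.0763]
orientation: [3.141, 0.231, 1.438]
force: [0.4, -0.1, -0.3]
opening: 0.161
finger_force: 78.3
```

```bash
python3 - <<'E'
from h import *
np.set_printoptions(precision=4,suppress=True)
s=r.sense();print(s['position'],s['force'],s['ft_torque'])
E
```

```text
[0.4535 0.1687 0.0763] [ 0.3591 -0.0655 -0.2941] [ 0.1865 -0.089  -0.0439]
```

```bash
python3 - <<'E'
from h import *
a=now()
for b,n in zip([lip(.025,-.005,-.002,5),lip(.055,-.005,-.002,5),lip(.085,-.005,-.002,5)],[6,4,8]): rows(a,b,n);a=b
E
```

```text
n 6 tr [0.076, -0.001, 0.046] rot [0.01, 1.67, -0.0]
n 4 tr [0.15, -0.0, -0.008] rot [0.0, 0.0, -0.0]
n 8 tr [0.075, 0.0, -0.004] rot [0.0, 0.0, -0.0]
```

>>> send_rows:
  translation:
    - [0.076,0,0.046]
    - [0.076,0,0.046]
    - [0.076,0,0.046]
    - [0.076,0,0.046]
    - [0.076,0,0.046]
    - [0.076,0,0.046]
    - [0.15,0,-0.008]
    - [0.15,0,-0.008]
    - [0.15,0,-0.008]
    - [0.15,0,-0.008]
  rot:
    - [0,1.67,0]
    - [0,1.67,0]
    - [0,1.67,0]
    - [0,1.67,0]
    - [0,1.67,0]
    - [0,1.67,0]
    - [0,0,0]
    - [0,0,0]
    - [0,0,0]
    - [0,0,0]
  gripper: [1,1,1,1,1,1,1,1,1,1]

```text
time_s: 18.3
position: [0.4603, 0.2193, 0.059]
orientation: [3.141, 0.056, 1.438]
force: [1.0, -0.8, -0.3]
opening: 0.159
finger_force: 78.2
```

```bash
python3 - <<'E'
from h import *
np.set_printoptions(precision=4,suppress=True)
s=r.sense();print(s['position'],s['force'],s['ft_torque'])
p=r.read_camera('wrist');q=r.read_camera('top')
cv2.imwrite('pics/c4.png',cv2.cvtColor(np.hstack([cv2.resize(p['image'][0:200,140:380],(480,400)),cv2.resize(q['image'][185:245,130:178],(320,400))]),cv2.COLOR_RGB2BGR))
a=now(s);rows(a,lip(.085,-.005,-.002,5),8)
E
```

```text
[0.4603 0.2193 0.059 ] [ 1.0195 -0.7871 -0.2889] [ 0.0537 -0.0374 -0.0374]
n 8 tr [0.073, -0.0, -0.004] rot [0.01, 0.0, 0.0]
```

View pics/c4.png

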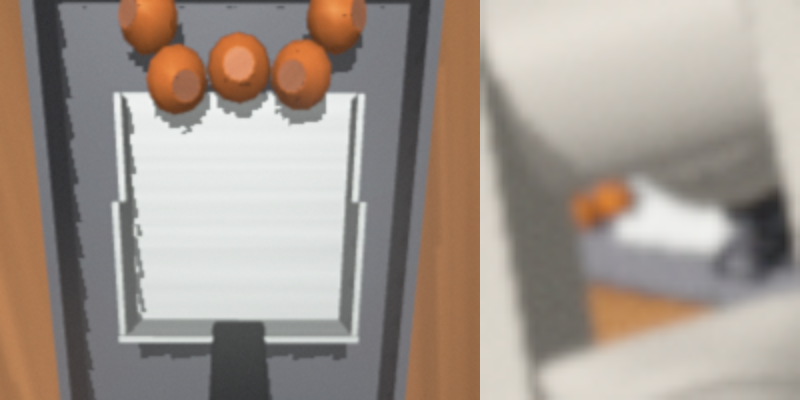

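All five chokes are ahead of or on the lip: three at the middle of the lip and two at the outer corners (crop (148,20) and (337,15)). I push on to the slope, shifted 2.5 mm right.

>>> send_rows:
  translation:
    - [0.073,0.015,-0.004]
    - [0.073,0.015,-0.004]
    - [0.073,0.015,-0.004]
    - [0.073,0.005,-0.004]
    - [0.073,0,-0.004]
    - [0.073,0,-0.004]
    - [0.073,0,-0.004]
    - [0.073,0,-0.004]
    - [0,0,0]
    - [0,0,0]
  rot:
    - [0,0,0]
    - [0,0,0]
    - [0,0,0]
    - [0,0,0]
    - [0,0,0]
    - [0,0,0]
    - [0,0,0]
    - [0,0,0]
    - [0,0,0]
    - [0,0,0]
  gripper: [1,1,1,1,1,1,1,1,1,1]

```text
time_s: 19.65
position: [0.4668, 0.2465, 0.0594]
orientation: [3.14, 0.058, 1.438]
force: [-2.4, -10.1, 8.4]
opening: 0.16
finger_force: 78.4
```

```bash
python3 - <<'E'
from h import *
np.set_printoptions(precision=4,suppress=True)
s=r.sense();print(s['position'],s['force'],s['ft_torque'],((np.linalg.inv(TR)@now(s)@G)@[.04,0,0,1])[:3])
p=r.read_camera('wrist')
cv2.imwrite('pics/c5.png',cv2.cvtColor(cv2.resize(p['image'][0:200,140:380],(600,500)),cv2.COLOR_RGB2BGR))
E
```

```text
[0.4668 0.2465 0.0594] [ -2.4374 -10.1006   8.3858] [-1.7451  0.2328  0.1002] [ 0.0835 -0.0081 -0.0018]
```

View pics/c5.png

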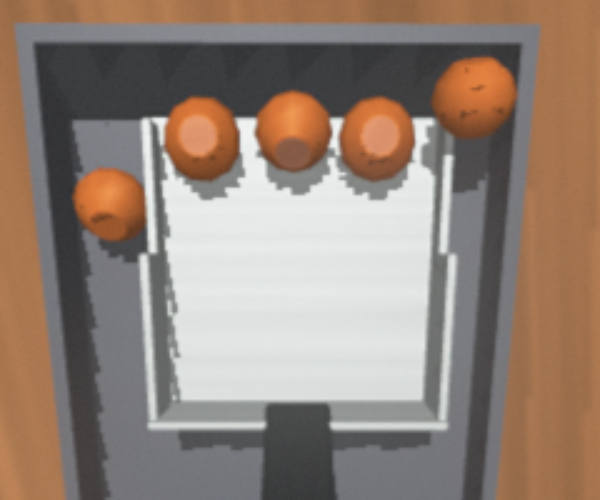

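Three chokes are in the bowl at crop (202,138), (293,130) and (377,138). One is outside to the left at (110,205) and one is perched in the right corner at (475,97). I level the scoop and back off slowly so the corner one drops into the tray.

```bash
python3 - <<'E'
from h import *
a=now()
for b,n in zip([lip(.082,-.008,.008,-5),lip(.066,-.008,.008,-5),lip(.062,-.008,.034,-22),lip(.062,-.008,.12,-22)],[5,10,6,4]): rows(a,b,n);a=b
E
```

```text
n 5 tr [-0.043, 0.0, 0.034] rot [0.02, 2.02, -0.0]
n 10 tr [-0.032, 0.0, -0.004] rot [-0.0, -0.0, 0.0]
n 6 tr [-0.044, 0.0, 0.016] rot [0.0, 2.83, 0.0]
n 4 tr [0.174, 0.0, -0.393] rot [0.0, -0.0, 0.0]
```

>>> send_rows:
  translation:
    - [-0.043,0,0.034]
    - [-0.043,0,0.034]
    - [-0.043,0,0.034]
    - [-0.043,0,0.034]
    - [-0.043,0,0.034]
    - [-0.032,0,-0.004]
    - [-0.032,0,-0.004]
    - [-0.032,0,-0.004]
    - [-0.032,0,-0.004]
    - [-0.032,0,-0.004]
  rot:
    - [0,2.02,0]
    - [0,2.02,0]
    - [0,2.02,0]
    - [0,2.02,0]
    - [0,2.02,0]
    - [0,0,0]
    - [0,0,0]
    - [0,0,0]
    - [0,0,0]
    - [0,0,0]
  gripper: [1,1,1,1,1,1,1,1,1,1]

```text
time_s: 20.95
position: [0.464, 0.2288, 0.0503]
orientation: [3.141, -0.12, 1.438]
force: [-0.9, 0.4, 1.7]
opening: 0.162
finger_force: 78.2
```

```bash
python3 - <<'E'
from h import *
np.set_printoptions(precision=4,suppress=True)
s=r.sense();print(s['position'],s['force'],s['ft_torque'],((np.linalg.inv(TR)@now(s)@G)@[.04,0,0,1])[:3])
p=r.read_camera('wrist')
cv2.imwrite('pics/c6.png',cv2.cvtColor(cv2.resize(p['image'][0:200,140:380],(600,500)),cv2.COLOR_RGB2BGR))
E
```

```text
[0.464  0.2288 0.0503] [-0.8648  0.4498  1.7035] [ 0.216  -0.012   0.0637] [ 0.0748 -0.0076  0.0077]
```

View pics/c6.png

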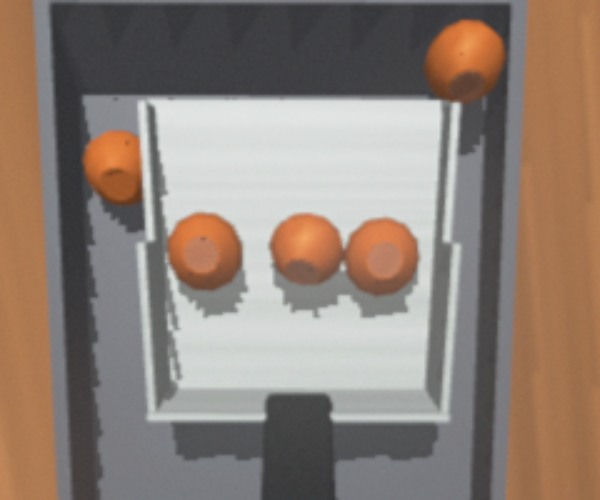

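The three chokes now sit mid-bowl, at (203,250), (305,248) and (382,256). The other two are outside, by the side walls. I back off a bit more, then tilt back.

>>> send_rows:
  translation:
    - [-0.05,0,-0.02]
    - [-0.05,0,-0.01]
    - [-0.05,0,-0.004]
    - [-0.05,0,-0.004]
    - [-0.044,0,0.008]
    - [-0.044,0,0.008]
    - [-0.044,0,0.008]
    - [-0.044,0,0.008]
    - [-0.044,0,0.008]
    - [-0.044,0,0.008]
  rot:
    - [0,0,0]
    - [0,0,0]
    - [0,0,0]
    - [0,0,0]
    - [0,2.8,0]
    - [0,2.8,0]
    - [0,2.8,0]
    - [0,2.8,0]
    - [0,2.8,0]
    - [0,2.8,0]
  gripper: [1,1,1,1,1,1,1,1,1,1]

```text
time_s: 22.25
position: [0.461, 0.2063, 0.0454]
orientation: [3.14, -0.415, 1.438]
force: [-0.8, 0.6, -1.7]
opening: 0.159
finger_force: 81.1
```

>>> send_rows:
  translation:
    - [0.04,0,-0.1]
    - [0.08,0,-0.2]
    - [0.12,0,-0.3]
    - [0.16,0,-0.4]
    - [0.16,0,-0.4]
    - [0.16,0,-0.4]
    - [0.08,0,-0.2]
    - [0.04,0,-0.1]
    - [0,0,0]
    - [0,0,0]
  rot:
    - [0,0,0]
    - [0,0,0]
    - [0,0,0]
    - [0,0,0]
    - [0,0,0]
    - [0,0,0]
    - [0,0,0]
    - [0,0,0]
    - [0,0,0]
    - [0,0,0]
  gripper: [1,1,1,1,1,1,1,1,1,1]

```text
time_s: 23.5
position: [0.4603, 0.2029, 0.1579]
orientation: [-3.142, -0.413, 1.438]
force: [0.0, 0.3, -2.4]
opening: 0.157
finger_force: 81.5
```

```bash
python3 - <<'E'
from h import *
np.set_printoptions(precision=4,suppress=True)
s=r.sense();print(s['position'],s['force'],s['ft_torque'])
p=r.read_camera('wrist');q=r.read_camera('side')
cv2.imwrite('pics/c7.png',cv2.cvtColor(np.hstack([cv2.resize(p['image'][0:240,120:400],(466,400)),cv2.resize(q['image'][110:190,200:265],(325,400))]),cv2.COLOR_RGB2BGR))
E
```

```text
[0.4603 0.2029 0.1579] [ 0.0397  0.294  -2.4012] [-0.4592  0.0799  0.0009]
```

View pics/c7.png

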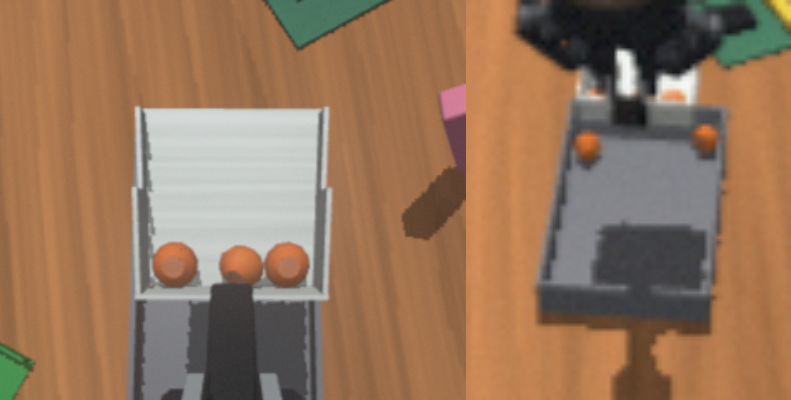

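Three chokes rest at the back wall of the bowl, around (230,262), and the other two are in the tray, at crop-right (587,147) and (706,137). I carry these to the pan.

```bash
cat >> h.py <<'E'
PN=T([.434,-.276,0],R.from_euler('z',90,degrees=True).as_matrix())
E
python3 - <<'E'
from h import *
a=now()
for b,n in zip([lip(-.015,.005,.17,-22,PN),lip(-.015,.005,.085,0,PN),lip(-.015,.005,.068,18,PN)],[13,10,10]): rows(a,b,n);print(b[:3,3]);a=b
E
```

```text
n 13 tr [-0.848, 0.019, -0.408] rot [0.24, 0.01, -0.54]
[ 0.429      -0.40755219  0.17910115]
n 10 tr [0.003, 0.0, 0.088] rot [0.0, -2.2, 0.0]
[ 0.429      -0.39565596  0.13709966]
n 10 tr [0.04, -0.0, -0.03] rot [0.0, -1.8, 0.0]
[ 0.429      -0.37443405  0.14989019]
```

>>> send_rows:
  translation:
    - [-0.25,0.006,-0.12]
    - [-0.5,0.01,-0.245]
    - [-0.848,0.019,-0.408]
    - [-0.848,0.019,-0.408]
    - [-0.848,0.019,-0.408]
    - [-0.848,0.019,-0.408]
    - [-0.848,0.019,-0.408]
    - [-0.848,0.019,-0.408]
    - [-0.848,0.019,-0.408]
    - [-0.848,0.019,-0.408]
  rot:
    - [0.07,0,-0.16]
    - [0.14,0,-0.32]
    - [0.24,0,-0.54]
    - [0.24,0,-0.54]
    - [0.24,0,-0.54]
    - [0.24,0,-0.54]
    - [0.24,0,-0.54]
    - [0.24,0,-0.54]
    - [0.24,0,-0.54]
    - [0.24,0,-0.54]
  gripper: [1,1,1,1,1,1,1,1,1,1]

```text
time_s: 24.85
position: [0.4297, -0.216, 0.1734]
orientation: [3.141, -0.414, 1.53]
force: [1.2, -0.0, -1.6]
opening: 0.157
finger_force: 81.4
```

>>> send_rows:
  translation:
    - [-0.848,0.019,-0.408]
    - [-0.848,0.019,-0.408]
    - [-0.848,0.019,-0.408]
    - [-0.5,0.01,-0.245]
    - [-0.25,0.006,-0.12]
    - [-0.15,0.006,-0.08]
    - [0,0,0]
    - [0,0,0]
    - [0,0,0]
    - [0,0,0]
  rot:
    - [0.24,0,-0.54]
    - [0.24,0,-0.54]
    - [0.24,0,-0.54]
    - [0.14,0,-0.32]
    - [0.07,0,-0.16]
    - [0.05,0,-0.1]
    - [0,0,0]
    - [0,0,0]
    - [0,0,0]
    - [0,0,0]
  gripper: [1,1,1,1,1,1,1,1,1,1]

```text
time_s: 26.1
position: [0.4299, -0.4047, 0.1808]
orientation: [3.141, -0.413, 1.572]
force: [0.5, -1.1, -1.2]
opening: 0.159
finger_force: 81.5
```

```bash
python3 - <<'E'
from h import *
np.set_printoptions(precision=4,suppress=True)
s=r.sense();A=now(s);print(s['position'],s['orientation'],s['force'],s['joint_positions'])
p=r.read_camera('wrist');q=r.read_camera('side')
I=p['image'].copy();J=q['image'].copy()
def dot(im,c,col): cv2.circle(im,tuple(int(round(v*8)) for v in c),12,col,-1,cv2.LINE_AA,3)
for k in range(12):
    X=(PN@[.072*np.cos(k*.5236),.072*np.sin(k*.5236),.07,1])[:3]
    for im,c in((I,proj(p,X,s)),(J,proj(q,X))): dot(im,c,(255,0,255))
cv2.imwrite('pics/c8.png',cv2.cvtColor(np.hstack([cv2.resize(I[0:280,80:430],(500,400)),cv2.resize(J[220:330,170:250],(290,400))]),cv2.COLOR_RGB2BGR))
a=A
for b,n in zip([lip(-.015,.005,.085,0,PN),lip(-.015,.005,.068,18,PN)],[10,10]): rows(a,b,n);a=b
E
```

```text
[ 0.4299 -0.4047  0.1808] [ 3.141  -0.4133  1.5723] [ 0.4984 -1.0886 -1.2154] [-1.0145  0.4203  1.198   0.224   1.8725 -0.9869]
n 10 tr [-0.003, -0.002, 0.09] rot [0.0, -2.19, 0.01]
n 10 tr [0.04, -0.0, -0.03] rot [0.0, -1.8, 0.0]
```

View pics/c8.png

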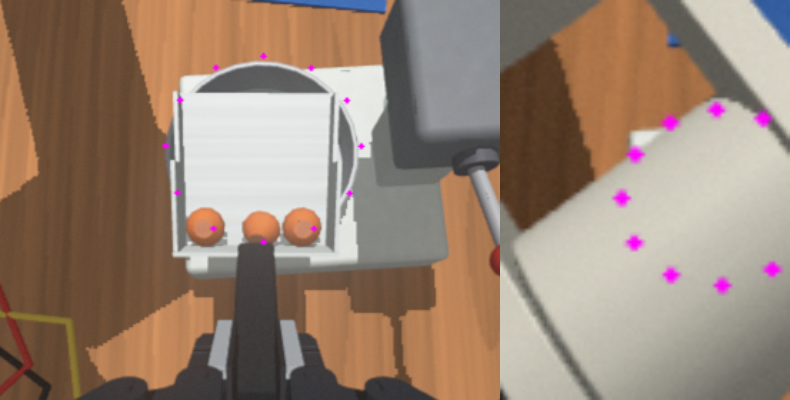

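Picture: the bowl is over the pan (rim around (262,155)) and the chokes sit at its back, around (255,228). The head is clear on the right. Pouring slowly.

>>> send_rows:
  translation:
    - [-0.003,-0.002,0.09]
    - [-0.003,-0.002,0.09]
    - [-0.003,-0.002,0.09]
    - [-0.003,-0.002,0.09]
    - [-0.003,-0.002,0.09]
    - [-0.003,-0.002,0.09]
    - [-0.003,-0.002,0.09]
    - [-0.003,-0.002,0.09]
    - [-0.003,-0.002,0.09]
    - [-0.003,-0.002,0.09]
  rot:
    - [0,-2.19,0]
    - [0,-2.19,0]
    - [0,-2.19,0]
    - [0,-2.19,0]
    - [0,-2.19,0]
    - [0,-2.19,0]
    - [0,-2.19,0]
    - [0,-2.19,0]
    - [0,-2.19,0]
    - [0,-2.19,0]
  gripper: [1,1,1,1,1,1,1,1,1,1]

```text
time_s: 27.45
position: [0.4288, -0.3957, 0.1368]
orientation: [3.141, -0.03, 1.572]
force: [0.5, 0.0, -1.2]
opening: 0.159
finger_force: 80.9
```

>>> send_rows:
  translation:
    - [0.04,0,-0.03]
    - [0.04,0,-0.03]
    - [0.04,0,-0.03]
    - [0.04,0,-0.03]
    - [0.04,0,-0.03]
    - [0.04,0,-0.03]
    - [0.04,0,-0.03]
    - [0.04,0,-0.03]
    - [0.04,0,-0.03]
    - [0.04,0,-0.03]
  rot:
    - [0,-1.8,0]
    - [0,-1.8,0]
    - [0,-1.8,0]
    - [0,-1.8,0]
    - [0,-1.8,0]
    - [0,-1.8,0]
    - [0,-1.8,0]
    - [0,-1.8,0]
    - [0,-1.8,0]
    - [0,-1.8,0]
  gripper: [1,1,1,1,1,1,1,1,1,1]

```text
time_s: 28.7
position: [0.4287, -0.3742, 0.1495]
orientation: [3.141, 0.285, 1.572]
force: [0.2, -0.2, -1.9]
opening: 0.158
finger_force: 80.9
```

```bash
cat >> h.py <<'E'
def orange(p):
    hsv=cv2.cvtColor(p['image'],cv2.COLOR_RGB2HSV); m=cv2.inRange(hsv,(5,150,110),(14,255,255))
    k,_,st,ce=cv2.connectedComponentsWithStats(m); return [(np.round(ce[i]).tolist(),int(st[i,4])) for i in range(1,k) if st[i,4]>10]
E
python3 - <<'E'
from h import *
np.set_printoptions(precision=4,suppress=True)
s=r.sense();A=now(s);print(s['position'],s['force'])
p=r.read_camera('wrist')
print(orange(p));print('lip',proj(p,(A@G@[.04,0,0,1])[:3],s),'back',proj(p,(A@G@[-.04,0,0,1])[:3],s),'pan',proj(p,(PN@[0,0,.05,1])[:3],s))
rows(A,lip(-.015,.005,.07,32,PN),8)
E
```

```text
[ 0.4287 -0.3742  0.1495] [ 0.1668 -0.2055 -1.8936]
[([222.0, 34.0], 513), ([294.0, 35.0], 503), ([489.0, 246.0], 19), ([76.0, 244.0], 20), ([387.0, 250.0], 22), ([103.0, 256.0], 11)]
lip [260.4876  56.9219] back [260.287  168.5476] pan [267.6776  31.1669]
n 8 tr [0.032, 0.001, -0.068] rot [0.0, -1.73, 0.0]
```

>>> send_rows:
  translation:
    - [0.032,0,-0.068]
    - [0.032,0,-0.068]
    - [0.032,0,-0.068]
    - [0.032,0,-0.068]
    - [0.032,0,-0.068]
    - [0.032,0,-0.068]
    - [0.032,0,-0.068]
    - [0.032,0,-0.068]
    - [0,0,0]
    - [0,0,0]
  rot:
    - [0,-1.73,0]
    - [0,-1.73,0]
    - [0,-1.73,0]
    - [0,-1.73,0]
    - [0,-1.73,0]
    - [0,-1.73,0]
    - [0,-1.73,0]
    - [0,-1.73,0]
    - [0,0,0]
    - [0,0,0]
  gripper: [1,1,1,1,1,1,1,1,1,1]

```text
time_s: 30.0
position: [0.4288, -0.3523, 0.1698]
orientation: [3.141, 0.524, 1.571]
force: [1.1, -0.8, -1.9]
opening: 0.162
finger_force: 80.3
```

```bash
python3 - <<'E'
from h import *
np.set_printoptions(precision=4,suppress=True)
s=r.sense();A=now(s);print(s['position'],s['force'])
p=r.read_camera('wrist')
print(orange(p));print('lip',proj(p,(A@G@[.04,0,0,1])[:3],s),'back',proj(p,(A@G@[-.04,0,0,1])[:3],s),'pan',proj(p,(PN@[0,0,.05,1])[:3],s))
# retreat: up 0.1 world, tilt to 0
B=lip(-.03,.005,.17,0,PN);rows(A,B,10)
MT=T([.481,-.019,.003],R.from_euler('z',90,degrees=True).as_matrix())
# scoop origin over mat centre, mouth +y yaw 90
rows(B,lip(.04,0,.10,0,MT),10); rows(lip(.04,0,.10,0,MT),lip(.04,0,.012,0,MT),6)
E
```

```text
[ 0.4288 -0.3523  0.1698] [ 1.0976 -0.8329 -1.889 ]
[([278.0, 1.0], 36), ([311.0, 12.0], 516), ([49.0, 112.0], 15), ([82.0, 141.0], 15), ([82.0, 184.0], 12), ([346.0, 207.0], 12), ([112.0, 209.0], 17), ([114.0, 214.0], 17), ([322.0, 221.0], 15), ([346.0, 226.0], 11), ([125.0, 248.0], 12)]
lip [260.4316  57.1726] back [260.2735 168.6192] pan [267.6069  24.8274]
n 10 tr [-0.142, 0.0, -0.07] rot [0.0, 3.18, 0.0]
n 10 tr [0.649, 0.104, 0.154] rot [0.0, -0.0, 0.0]
n 6 tr [-0.009, 0.0, 0.293] rot [0.0, -0.0, 0.0]
```

>>> send_rows:
  translation:
    - [-0.142,0,-0.07]
    - [-0.142,0,-0.07]
    - [-0.142,0,-0.07]
    - [-0.142,0,-0.07]
    - [-0.142,0,-0.07]
    - [-0.142,0,-0.07]
    - [-0.142,0,-0.07]
    - [-0.142,0,-0.07]
    - [-0.142,0,-0.07]
    - [-0.142,0,-0.07]
  rot:
    - [0,3.18,0]
    - [0,3.18,0]
    - [0,3.18,0]
    - [0,3.18,0]
    - [0,3.18,0]
    - [0,3.18,0]
    - [0,3.18,0]
    - [0,3.18,0]
    - [0,3.18,0]
    - [0,3.18,0]
  gripper: [1,1,1,1,1,1,1,1,1,1]

```text
time_s: 31.3
position: [0.4286, -0.4111, 0.2222]
orientation: [3.141, -0.032, 1.571]
force: [-0.5, 0.6, -1.3]
opening: 0.159
finger_force: 81.2
```

>>> send_rows:
  translation:
    - [0.5,0.104,0.1]
    - [0.649,0.104,0.154]
    - [0.649,0.104,0.154]
    - [0.649,0.104,0.154]
    - [0.649,0.104,0.154]
    - [0.649,0.104,0.154]
    - [0.649,0.104,0.154]
    - [0.649,0.104,0.154]
    - [0.649,0.104,0.154]
    - [0.649,0.104,0.154]
  rot:
    - [0,0,0]
    - [0,0,0]
    - [0,0,0]
    - [0,0,0]
    - [0,0,0]
    - [0,0,0]
    - [0,0,0]
    - [0,0,0]
    - [0,0,0]
    - [0,0,0]
  gripper: [1,1,1,1,1,1,1,1,1,1]

```text
time_s: 32.55
position: [0.4807, -0.0906, 0.1573]
orientation: [3.141, -0.03, 1.571]
force: [0.3, 0.1, -1.7]
opening: 0.157
finger_force: 81.1
```

```bash
python3 - <<'E'
from h import *
np.set_printoptions(precision=4,suppress=True)
s=r.sense();A=now(s);print(s['position'],s['orientation'],s['force'])
for n in('top','side','wrist'):
    p=r.read_camera(n); 
    for c,a in orange(p):
        X=onz(p,c,.05,s if n=='wrist' else None);Y=onz(p,c,.012,s if n=='wrist' else None)
        i=np.linalg.inv(TR)@np.r_[Y,1]; d=np.hypot(*(X[:2]-[.434,-.278]))
        if d<.09 or (abs(i[0])<.11 and abs(i[1])<.07): print(n,c,a,'pan d',d.round(3),'tray',i[:2])
    if n!='top': print(n,[(x['point'],round(x['p'],2)) for x in r.pinpoint(p,'scoop_lip')[:3]])
    if n=='wrist': print(proj(p,(A@G@[.04,0,0,1])[:3],s))
MT=T([.481,-.019,.003],R.from_euler('z',90,degrees=True).as_matrix())
rows(A,lip(.04,0,.012,0,MT),8)
E
```

```text
[ 0.4807 -0.0906  0.1573] [ 3.1409 -0.0304  1.5711] [ 0.3163  0.0986 -1.6673]
top [149.0, 195.0] 14 pan d 0.615 tray [ 0.0837 -0.0493]
top [330.0, 220.0] 13 pan d 0.032 tray [-0.5345 -0.0813]
top [148.0, 222.0] 11 pan d 0.604 tray [0.0657 0.0416]
top [324.0, 227.0] 15 pan d 0.027 tray [-0.5184 -0.0541]
top [322.0, 238.0] 14 pan d 0.044 tray [-0.5177 -0.0164]
side [219.0, 267.0] 30 pan d 0.044 tray [-0.4913 -0.0065]
side [232.0, 268.0] 34 pan d 0.028 tray [-0.4916 -0.0443]
side [241.0, 274.0] 28 pan d 0.031 tray [-0.5087 -0.0718]
side [([243.2, 182.2], 0.85), ([301.8, 141.6], 0.76), ([190.5, 167.9], 0.55)]
wrist []
[260.5956  56.449 ]
n 8 tr [0.01, 0.001, 0.226] rot [0.0, 0.01, 0.0]
```

Three chokes are in the pan (27–44 mm from its centre) and two in the tray. Placing the scoop.

>>> send_rows:
  translation:
    - [0.01,0,0.226]
    - [0.01,0,0.226]
    - [0.01,0,0.226]
    - [0.01,0,0.226]
    - [0.01,0,0.226]
    - [0.01,0,0.226]
    - [0.01,0,0.226]
    - [0.01,0,0.226]
    - [0,0,0.1]
    - [0,0,0]
  rot:
    - [0,0,0]
    - [0,0,0]
    - [0,0,0]
    - [0,0,0]
    - [0,0,0]
    - [0,0,0]
    - [0,0,0]
    - [0,0,0]
    - [0,0,0]
    - [0,0,0]
  gripper: [1,1,1,1,1,1,1,1,1,1]

```text
time_s: 34.05
position: [0.4805, -0.0842, 0.062]
orientation: [3.142, -0.031, 1.572]
force: [-0.4, 0.2, -2.7]
opening: 0.162
finger_force: 80.9
```

>>> send_rows:
  translation:
    - [0,0,0.03]
    - [0,0,0.03]
    - [0,0,0.02]
    - [0,0,0.02]
    - [0,0,0]
    - [0,0,0]
    - [0,0,0]
    - [0,0,0]
    - [0,0,0]
    - [0,0,0]
  rot:
    - [0,0,0]
    - [0,0,0]
    - [0,0,0]
    - [0,0,0]
    - [0,0,0]
    - [0,0,0]
    - [0,0,0]
    - [0,0,0]
    - [0,0,0]
    - [0,0,0]
  gripper: [1,1,1,1,1,1,1,1,1,1]

```text
time_s: 35.3
position: [0.4806, -0.0841, 0.0572]
orientation: [3.141, -0.03, 1.572]
force: [0.6, -0.9, -0.9]
opening: 0.156
finger_force: 81.0
```

>>> send_rows:
  translation:
    - [0,0,0.01]
    - [0,0,0.01]
    - [0,0,0.01]
    - [0,0,0]
    - [0,0,0]
    - [0,0,0]
    - [0,0,0]
    - [0,0,0]
    - [0,0,0]
    - [0,0,0]
  rot:
    - [0,0,0]
    - [0,0,0]
    - [0,0,0]
    - [0,0,0]
    - [0,0,0]
    - [0,0,0]
    - [0,0,0]
    - [0,0,0]
    - [0,0,0]
    - [0,0,0]
  gripper: [1,1,1,1,1,1,1,1,1,1]

```text
time_s: 36.55
position: [0.4808, -0.0842, 0.056]
orientation: [3.141, -0.03, 1.572]
force: [0.5, -1.3, 5.4]
opening: 0.16
finger_force: 81.1
```

Firm contact. Releasing, then straight up.

>>> send_rows:
  translation:
    - [0,0,0]
    - [0,0,0]
    - [0,0,0]
    - [0,0,0]
    - [0,0,0]
    - [0,0,0]
    - [0,0,0]
    - [0,0,-0.1]
    - [0,0,-0.3]
    - [0,0,-0.5]
  rot:
    - [0,0,0]
    - [0,0,0]
    - [0,0,0]
    - [0,0,0]
    - [0,0,0]
    - [0,0,0]
    - [0,0,0]
    - [0,0,0]
    - [0,0,0]
    - [0,0,0]
  gripper: [-0.2,-0.6,-1,-1,-1,-1,-1,-1,-1,-1]

```text
time_s: 37.8
position: [0.4803, -0.0854, 0.1017]
orientation: [-3.141, -0.031, 1.572]
force: [0.0, -0.9, 0.2]
opening: 1.0
finger_force: 0.0
```

>>> send_rows:
  translation:
    - [0,0,-0.5]
    - [0,0,-0.5]
    - [0,0,-0.5]
    - [0,0,-0.5]
    - [0,0,-0.5]
    - [0,0,-0.5]
    - [0,0,-0.4]
    - [0,0,0]
    - [0,0,0]
    - [0,0,0]
  rot:
    - [0,0,0]
    - [0,0,0]
    - [0,0,0]
    - [0,0,0]
    - [0,0,0]
    - [0,0,0]
    - [0,0,0]
    - [0,0,0]
    - [0,0,0]
    - [0,0,0]
  gripper: [-1,-1,-1,-1,-1,-1,-1,1,1,1]

```text
time_s: 39.05
position: [0.4802, -0.0905, 0.2699]
orientation: [-3.141, -0.031, 1.572]
force: [-0.1, -0.5, -0.7]
opening: 0.379
finger_force: 0.0
```

```bash
python3 - <<'E'
from h import *
np.set_printoptions(precision=4,suppress=True)
s=r.sense();A=now(s);print(s['position'],s['force'],s['opening'])
p=r.read_camera('wrist')
for l,z in(('scoop',.003),('scoop_grip',.066),('scoop_lip',.003)):
    for q in r.pinpoint(p,l)[:2]: print(l,round(q['p'],2),q['point'],onz(p,q['point'],z,s))
t=r.read_camera('top');v=r.read_camera('side')
def red(p,c):
    h=cv2.cvtColor(p['image'],cv2.COLOR_RGB2HSV);m=cv2.inRange(h,(0,170,80),(3,255,255))|cv2.inRange(h,(175,170,80),(180,255,255))
    k,_,st,ce=cv2.connectedComponentsWithStats(m);return min((x for x,a in zip(ce[1:],st[1:]) if a[4]>5),key=lambda x:np.hypot(*(x-c)))
a,b=red(t,(373,190)),red(v,(280,291));print(a,b,tri(ray(t,a),ray(v,b)))
E
```

```text
[ 0.4802 -0.0905  0.2699] [-0.0968 -0.5097 -0.7404] 0.37851394611352307
scoop 0.72 [257.3, 108.9] [ 0.4768 -0.0165  0.003 ]
scoop_grip 0.61 [261.6, 165.1] [ 0.4826 -0.088   0.066 ]
scoop_lip 0.92 [257.6, 80.6] [0.4772 0.0219 0.003 ]
scoop_lip 0.3 [250.4, 272.3] [ 0.4656 -0.2767  0.003 ]
[372. 189.] [279.9474 288.9211] (array([ 0.5502, -0.3775,  0.1673]), [np.float64(0.0006504365662315787), np.float64(0.0006504365662317573)])
```

The scoop stands at the mat's centre and is let go. The knob is at (0.550,-0.378,0.167), which matches the given height. I go above it with shut fingers.

```bash
python3 - <<'E'
from h import *
rows(now(),T([.551,-.379,.235],tool(90)),8)
E
```

```text
n 8 tr [-0.723, 0.176, 0.076] rot [0.0, -0.22, 0.01]
```

>>> send_rows:
  translation:
    - [-0.723,0.176,0.076]
    - [-0.723,0.176,0.076]
    - [-0.723,0.176,0.076]
    - [-0.723,0.176,0.076]
    - [-0.723,0.176,0.076]
    - [-0.723,0.176,0.076]
    - [-0.723,0.176,0.076]
    - [-0.723,0.176,0.076]
    - [0,0,0]
    - [0,0,0]
  rot:
    - [0,-0.22,0]
    - [0,-0.22,0]
    - [0,-0.22,0]
    - [0,-0.22,0]
    - [0,-0.22,0]
    - [0,-0.22,0]
    - [0,-0.22,0]
    - [0,-0.22,0]
    - [0,0,0]
    - [0,0,0]
  gripper: [1,1,1,1,1,1,1,1,1,1]

```text
time_s: 40.6
position: [0.5511, -0.3788, 0.2351]
orientation: [3.141, -0.0, 1.572]
force: [1.1, 0.9, -0.2]
opening: 0.002
finger_force: 0.0
```

>>> send_rows:
  translation:
    - [0,0,0.3]
    - [0,0,0.3]
    - [0,0,0.2]
    - [0,0,0.2]
    - [0,0,0.2]
    - [0,0,0.2]
    - [0,0,0.1]
    - [0,0,0]
    - [0,0,0]
    - [0,0,0]
  rot:
    - [0,0,0]
    - [0,0,0]
    - [0,0,0]
    - [0,0,0]
    - [0,0,0]
    - [0,0,0]
    - [0,0,0]
    - [0,0,0]
    - [0,0,0]
    - [0,0,0]
  gripper: [1,1,1,1,1,1,1,1,1,1]

```text
time_s: 41.85
position: [0.5513, -0.3793, 0.1607]
orientation: [3.141, 0.001, 1.572]
force: [0.1, -0.2, -0.2]
opening: 0.001
finger_force: 0.0
```

>>> send_rows:
  translation:
    - [0,0,0.1]
    - [0,0,0.1]
    - [0,0,0.05]
    - [0,0,0.04]
    - [0,0,0]
    - [0,0,0]
    - [0,0,0]
    - [0,0,0]
    - [0,0,0]
    - [0,0,0]
  rot:
    - [0,0,0]
    - [0,0,0]
    - [0,0,0]
    - [0,0,0]
    - [0,0,0]
    - [0,0,0]
    - [0,0,0]
    - [0,0,0]
    - [0,0,0]
    - [0,0,0]
  gripper: [1,1,1,1,1,1,1,1,1,1]

```text
time_s: 43.1
position: [0.5512, -0.3792, 0.1458]
orientation: [3.141, 0.0, 1.572]
force: [-0.2, 0.4, -0.2]
opening: 0.001
finger_force: 0.0
```

```bash
cat >> h.py <<'E'
def red(p,c):
    h=cv2.cvtColor(p['image'],cv2.COLOR_RGB2HSV);m=cv2.inRange(h,(0,170,60),(3,255,255))|cv2.inRange(h,(175,170,60),(180,255,255))
    k,_,st,ce=cv2.connectedComponentsWithStats(m);return sorted([(x.round(1).tolist(),int(a[4])) for x,a in zip(ce[1:],st[1:]) if a[4]>3],key=lambda x:np.hypot(*(np.array(x[0])-c)))[0]
E
python3 - <<'E'
from h import *
s=r.sense();print(s['position'],s['force'])
for n,c in(('top',(372,189)),('side',(280,291))):
    p=r.read_camera(n);print(n,red(p,c),[proj(p,[.551,-.379,z]).round(1).tolist() for z in(.169,.131)])
p=r.read_camera('wrist');x=proj(p,[.551,-.379,.131],s);print(red(p,x),x)
E
```

```text
[ 0.55117723 -0.37917867  0.14582458] [-0.17515792  0.37281921 -0.200147  ]
top ([401.0, 191.9], 20) [[372.6, 188.9], [369.5, 191.4]]
side ([280.6, 292.6], 5) [[280.7, 289.1], [279.4, 296.3]]
([258.4, 221.7], 27) [260.33034853 213.38780356]
```

>>> send_rows:
  translation:
    - [0,0,0.03]
    - [0,0,0.03]
    - [0,0,0.03]
    - [0,0,0.03]
    - [0,0,0]
    - [0,0,0]
    - [0,0,0]
    - [0,0,0]
    - [0,0,0]
    - [0,0,0]
  rot:
    - [0,0,0]
    - [0,0,0]
    - [0,0,0]
    - [0,0,0]
    - [0,0,0]
    - [0,0,0]
    - [0,0,0]
    - [0,0,0]
    - [0,0,0]
    - [0,0,0]
  gripper: [1,1,1,1,1,1,1,1,1,1]

```text
time_s: 44.5
position: [0.5512, -0.3792, 0.1398]
orientation: [3.141, 0.0, 1.572]
force: [0.8, -0.0, 0.4]
opening: -0.003
finger_force: 0.0
```

```bash
python3 - <<'E'
from h import *
np.set_printoptions(precision=3,suppress=True)
s=r.sense();print(s['position'],s['force'])
for n in('side','wrist'):
    p=r.read_camera(n);h=cv2.cvtColor(p['image'],cv2.COLOR_RGB2HSV);m=cv2.inRange(h,(0,150,50),(4,255,255))|cv2.inRange(h,(172,150,50),(180,255,255))
    k,_,st,ce=cv2.connectedComponentsWithStats(m)
    print(n,[(st[i].tolist()) for i in range(1,k) if st[i,4]>3])
    ss=s if n=='wrist' else None
    for z in(.167,.15,.131,.115): print(z,proj(p,[.551,-.379,z],ss),'tip',proj(p,s['position']-np.array([0,0,.008]),ss))
    print([(x['point'],round(x['p'],2)) for x in r.pinpoint(p,'lever_knob')[:3]])
E
```

```text
[ 0.551 -0.379  0.14 ] [ 0.827 -0.043  0.411]
side [[277, 291, 6, 5, 11], [142, 318, 7, 13, 26], [125, 334, 31, 50, 152], [279, 362, 25, 22, 269]]
0.167 [280.629 289.489] tip [279.541 296.253]
0.15 [280.054 292.77 ] tip [279.541 296.253]
0.131 [279.431 296.327] tip [279.541 296.253]
0.115 [278.921 299.235] tip [279.541 296.253]
[([278.7, 293.1], 0.5), ([242.9, 208.3], 0.3)]
wrist [[243, 229, 2, 4, 4], [253, 304, 12, 22, 206], [0, 312, 19, 34, 209]]
0.167 [260.839 241.016] tip [260.673 217.338]
0.15 [260.601 228.274] tip [260.673 217.338]
0.131 [260.384 216.617] tip [260.673 217.338]
0.115 [260.23  208.404] tip [260.673 217.338]
[([252.9, 235.9], 0.63)]
```

The fingers went past without force, so they likely slid past the knob. I raise them, move back and measure the knob with the wrist camera.

>>> send_rows:
  translation:
    - [0,0,-0.5]
    - [0,0,-0.5]
    - [0,0,-0.5]
    - [-0.5,0,-0.3]
    - [-0.5,0,0]
    - [-0.3,0,0]
    - [0,0,0]
    - [0,0,0]
    - [0,0,0]
    - [0,0,0]
  rot:
    - [0,0,0]
    - [0,0,0]
    - [0,0,0]
    - [0,0,0]
    - [0,0,0]
    - [0,0,0]
    - [0,0,0]
    - [0,0,0]
    - [0,0,0]
    - [0,0,0]
  gripper: [1,1,1,1,1,1,1,1,1,1]

```text
time_s: 45.95
position: [0.5513, -0.4437, 0.2301]
orientation: [3.141, 0.0, 1.572]
force: [-0.1, -0.4, -0.4]
opening: -0.001
finger_force: 0.0
```

```bash
python3 - <<'E'
from h import *
np.set_printoptions(precision=4,suppress=True)
s=r.sense();print(s['position'],s['force'])
R_=[]
for n in('side','top','wrist'):
    p=r.read_camera(n);h=cv2.cvtColor(p['image'],cv2.COLOR_RGB2HSV);m=cv2.inRange(h,(0,130,40),(6,255,255))|cv2.inRange(h,(170,130,40),(180,255,255))
    k,_,st,ce=cv2.connectedComponentsWithStats(m)
    ss=s if n=='wrist' else None;c=proj(p,[.548,-.38,.15],ss)
    print(n,c,sorted([(ce[i].round(1).tolist(),st[i].tolist()) for i in range(1,k) if st[i,4]>3],key=lambda x:np.hypot(*(np.array(x[0])-c)))[:3])
    q=r.pinpoint(p,'lever_knob');print([(x['point'],round(x['p'],2)) for x in q[:3]])
    b=min((ce[i] for i in range(1,k) if st[i,4]>3),key=lambda x:np.hypot(*(x-c)));R_.append(ray(p,b,ss))
    for z in(.167,.15,.131): print(z,onz(p,b,z,ss))
print(tri(*R_),tri(R_[0],R_[2]),tri(R_[0],R_[1]))
E
```

```text
[ 0.5513 -0.4437  0.2301] [-0.0739 -0.4064 -0.4118]
side [278.8438 293.2343] [([280.0, 294.0], [279, 293, 3, 3, 7]), ([292.4, 373.6], [279, 361, 25, 23, 277]), ([144.7, 324.3], [142, 317, 7, 14, 35])]
[]
0.167 [ 0.5482 -0.3901  0.167 ]
0.15 [ 0.5505 -0.3821  0.15  ]
0.131 [ 0.5531 -0.3732  0.131 ]
top [371.3692 191.0882] [([403.4, 190.0], [399, 186, 10, 10, 32]), ([416.0, 202.5], [413, 200, 7, 7, 11]), ([477.8, 185.8], [475, 184, 6, 4, 16])]
[]
0.167 [ 0.5534 -0.4738  0.167 ]
0.15 [ 0.5572 -0.4794  0.15  ]
0.131 [ 0.5616 -0.4855  0.131 ]
wrist [256.2693 113.0264] [([258.0, 112.7], [247, 102, 23, 23, 403]), ([277.9, 212.8], [254, 196, 44, 34, 615]), ([16.1, 158.7], [0, 126, 32, 66, 406])]
[([257.2, 112.8], 0.58)]
0.167 [ 0.5494 -0.3794  0.167 ]
0.15 [ 0.5494 -0.3798  0.15  ]
0.131 [ 0.5494 -0.3801  0.131 ]
(array([ 0.5394, -0.4164,  0.2553]), [np.float64(0.013897560917727092), np.float64(0.028361813332070655), np.float64(0.03998774929221657)]) (array([ 0.5502, -0.3801,  0.1462]), [np.float64(0.000844538407075101), np.float64(0.000844538407075261)]) (array([ 0.5318, -0.4396,  0.2716]), [np.float64(0.002198922003133863), np.float64(0.0021989220031339183)])
```

>>> send_rows:
  translation:
    - [0,-0.7,-0.5]
    - [0,-0.9,-0.5]
    - [0,-0.9,0]
    - [0,-0.9,0]
    - [0,-0.3,0]
    - [0,0,0]
    - [0,0,0]
    - [0,0,0]
    - [0,0,0]
    - [0,0,0]
  rot:
    - [0,0,0]
    - [0,0,0]
    - [0,0,0]
    - [0,0,0]
    - [0,0,0]
    - [0,0,0]
    - [0,0,0]
    - [0,0,0]
    - [0,0,0]
    - [0,0,0]
  gripper: [1,1,1,1,1,1,1,1,1,1]

```text
time_s: 47.5
position: [0.3664, -0.4443, 0.2796]
orientation: [3.141, -0.0, 1.572]
force: [0.9, 0.2, 0.4]
opening: -0.0
finger_force: 0.0
```

```bash
python3 - <<'E'
from h import *
np.set_printoptions(precision=4,suppress=True)
s=r.sense();print(s['position'],s['force'])
R_=[]
for n in('side','wrist','top'):
    p=r.read_camera(n);h=cv2.cvtColor(p['image'],cv2.COLOR_RGB2HSV);m=cv2.inRange(h,(0,130,40),(6,255,255))|cv2.inRange(h,(170,130,40),(180,255,255))
    k,_,st,ce=cv2.connectedComponentsWithStats(m)
    ss=s if n=='wrist' else None;c=proj(p,[.5495,-.38,.15],ss)
    print(n,c,sorted([(ce[i].round(1).tolist(),st[i].tolist()) for i in range(1,k) if st[i,4]>3],key=lambda x:np.hypot(*(np.array(x[0])-c)))[:2])
    b=min((ce[i] for i in range(1,k) if st[i,4]>3),key=lambda x:np.hypot(*(x-c)));R_.append(ray(p,b,ss))
print(tri(R_[0],R_[1]),tri(R_[0],R_[2]))
o,d=R_[0];X=[.5496,-.38];print([ (o+d*(z-o[2])/d[2]) for z in(.167,.15,.131)])
E
```

```text
[ 0.3664 -0.4443  0.2796] [0.929  0.1871 0.373 ]
side [279.4741 293.2001] [([279.9, 291.7], [277, 288, 7, 8, 45]), ([292.4, 373.6], [279, 361, 25, 23, 282])]
wrist [445.7946 111.8638] [([451.6, 111.7], [441, 103, 22, 18, 312]), ([383.1, 211.5], [354, 187, 60, 50, 1072])]
top [371.3717 190.6164] [([372.5, 189.5], [371, 188, 4, 4, 16]), ([407.2, 198.2], [396, 186, 23, 25, 201])]
(array([ 0.55  , -0.3799,  0.1579]), [np.float64(0.00025384962033354544), np.float64(0.0002538496203335679)]) (array([ 0.5503, -0.3809,  0.16  ]), [np.float64(0.0007384062999370452), np.float64(0.0007384062999371458)])
[array([ 0.5486, -0.3844,  0.167 ]), array([ 0.5509, -0.3763,  0.15  ]), array([ 0.5535, -0.3673,  0.131 ])]
```

The knob is now at z≈0.159 with the same x and y, so the press was on it but stopped short. I repeat it from above and go lower, watching the force.

>>> send_rows:
  translation:
    - [0.215,0.612,0.233]
    - [0.215,0.612,0.233]
    - [0.215,0.612,0.233]
    - [0.215,0.612,0.233]
    - [0.215,0.612,0.233]
    - [0.215,0.612,0.233]
    - [0,0,0.4]
    - [0,0,0.4]
    - [0,0,0.3]
    - [0,0,0.2]
  rot:
    - [0,0,0]
    - [0,0,0]
    - [0,0,0]
    - [0,0,0]
    - [0,0,0]
    - [0,0,0]
    - [0,0,0]
    - [0,0,0]
    - [0,0,0]
    - [0,0,0]
  gripper: [1,1,1,1,1,1,1,1,1,1]

```text
time_s: 48.9
position: [0.5497, -0.3797, 0.1443]
orientation: [3.141, -0.0, 1.571]
force: [0.1, 0.2, 0.6]
opening: 0.003
finger_force: 0.0
```

>>> send_rows:
  translation:
    - [0,0,0.1]
    - [0,0,0.1]
    - [0,0,0.08]
    - [0,0,0.08]
    - [0,0,0.08]
    - [0,0,0.04]
    - [0,0,0]
    - [0,0,0]
    - [0,0,0]
    - [0,0,0]
  rot:
    - [0,0,0]
    - [0,0,0]
    - [0,0,0]
    - [0,0,0]
    - [0,0,0]
    - [0,0,0]
    - [0,0,0]
    - [0,0,0]
    - [0,0,0]
    - [0,0,0]
  gripper: [1,1,1,1,1,1,1,1,1,1]

```text
time_s: 50.15
position: [0.5498, -0.3797, 0.1209]
orientation: [3.141, 0.0, 1.572]
force: [-0.0, -0.3, 0.2]
opening: 0.006
finger_force: 0.0
```

```bash
python3 - <<'E'
from h import *
np.set_printoptions(precision=4,suppress=True)
s=r.sense();print(s['position'],s['force'],s['ft_torque'])
for n in('side','wrist'):
    p=r.read_camera(n);h=cv2.cvtColor(p['image'],cv2.COLOR_RGB2HSV);m=cv2.inRange(h,(0,130,40),(6,255,255))|cv2.inRange(h,(170,130,40),(180,255,255))
    k,_,st,ce=cv2.connectedComponentsWithStats(m);ss=s if n=='wrist' else None
    print(n,[(z,proj(p,[.55,-.38,z],ss).round(1).tolist()) for z in(.158,.131)])
    c=proj(p,[.55,-.38,.14],ss)
    print([st[i].tolist() for i in range(1,k) if st[i,4]>3 and np.hypot(*(ce[i]-c))<45])
E
```

```text
[ 0.5498 -0.3797  0.1209] [-0.0259 -0.2736  0.1647] [-0.0405  0.0083  0.0027]
side [(0.158, [280.0, 291.7]), (0.131, [279.1, 296.7])]
[[276, 296, 7, 3, 11]]
wrist [(0.158, [261.8, 250.6]), (0.131, [261.3, 228.9])]
[[267, 222, 4, 2, 6], [273, 226, 3, 8, 12]]
```

The knob follows down (now about 0.142). I keep pressing to the stop.

>>> send_rows:
  translation:
    - [0,0,0.06]
    - [0,0,0.06]
    - [0,0,0.04]
    - [0,0,0.04]
    - [0,0,0]
    - [0,0,0]
    - [0,0,0]
    - [0,0,0]
    - [0,0,0]
    - [0,0,0]
  rot:
    - [0,0,0]
    - [0,0,0]
    - [0,0,0]
    - [0,0,0]
    - [0,0,0]
    - [0,0,0]
    - [0,0,0]
    - [0,0,0]
    - [0,0,0]
    - [0,0,0]
  gripper: [1,1,1,1,1,1,1,1,1,1]

```text
time_s: 51.5
position: [0.5498, -0.3797, 0.111]
orientation: [3.141, 0.0, 1.572]
force: [-0.5, 1.9, 4.2]
opening: -0.004
finger_force: 2.2
```

>>> send_rows:
  translation:
    - [0,0,0.03]
    - [0,0,0]
    - [0,0,0]
    - [0,0,0]
    - [0,0,-0.3]
    - [0,0,-0.5]
    - [0,0,-0.7]
    - [0,0,-0.8]
    - [0,-0.9,-0.6]
    - [0,-1,-0.4]
  rot:
    - [0,0,0]
    - [0,0,0]
    - [0,0,0]
    - [0,0,0]
    - [0,0,0]
    - [0,0,0]
    - [0,0,0]
    - [0,0,0]
    - [0,0,0]
    - [0,0,0]
  gripper: [1,1,1,1,1,1,1,1,1,1]

```text
time_s: 52.75
position: [0.4539, -0.3799, 0.2759]
orientation: [3.141, 0.001, 1.572]
force: [0.2, -1.4, 0.1]
opening: 0.002
finger_force: 0.0
```

>>> send_rows:
  translation:
    - [0,-1,0]
    - [0,-0.9,0]
    - [0,-0.5,0]
    - [0,0,0]
    - [0,0,0]
    - [0,0,0]
    - [0,0,0]
    - [0,0,0]
    - [0,0,0]
    - [0,0,0]
  rot:
    - [0,0,0]
    - [0,0,0]
    - [0,0,0]
    - [0,0,0]
    - [0,0,0]
    - [0,0,0]
    - [0,0,0]
    - [0,0,0]
    - [0,0,0]
    - [0,0,0]
  gripper: [1,1,1,1,1,1,1,1,1,1]

```text
time_s: 54.0
position: [0.3347, -0.3799, 0.2743]
orientation: [3.141, 0.0, 1.572]
force: [-0.2, 0.2, 0.1]
opening: 0.001
finger_force: 0.0
```

```bash
python3 - <<'E'
from h import *
np.set_printoptions(precision=4,suppress=True)
s=r.sense();print(s['position'],s['force'])
R_=[]
for n in('side','wrist','top'):
    p=r.read_camera(n);h=cv2.cvtColor(p['image'],cv2.COLOR_RGB2HSV);m=cv2.inRange(h,(0,130,40),(6,255,255))|cv2.inRange(h,(170,130,40),(180,255,255))
    k,_,st,ce=cv2.connectedComponentsWithStats(m)
    ss=s if n=='wrist' else None;c=proj(p,[.5495,-.38,.14],ss)
    i=min((i for i in range(1,k) if st[i,4]>3),key=lambda i:np.hypot(*(ce[i]-c)));print(n,c,ce[i],st[i]);R_.append(ray(p,ce[i],ss))
    if n!='wrist':
        for c,a in orange(p):
            X=onz(p,c,.05);Y=onz(p,c,.012);i=np.linalg.inv(TR)@np.r_[Y,1];d=np.hypot(*(X[:2]-[.434,-.278]))
            if d<.09 or (abs(i[0])<.11 and abs(i[1])<.07): print(n,c,a,d.round(3),i[:2])
        print([(x['point'],round(x['p'],2),onz(p,x['point'],.003)) for x in r.pinpoint(p,'scoop')[:4]])
print(tri(R_[0],R_[1]),tri(R_[0],R_[2]))
E
```

```text
[ 0.3347 -0.3799  0.2743] [-0.2267  0.1996  0.0683]
side [279.1481 295.0842] [278.5897 296.    ] [276 293   7   7  39]
side [248.0, 137.0] 14 0.582 [ 0.086  -0.0498]
side [224.0, 138.0] 16 0.574 [0.0718 0.0431]
side [219.0, 267.0] 27 0.044 [-0.4913 -0.0065]
side [232.0, 269.0] 26 0.025 [-0.4948 -0.0446]
side [242.0, 274.0] 25 0.033 [-0.5085 -0.0747]
[([291.3, 143.0], 0.87, array([0.6894, 0.3096, 0.003 ])), ([243.8, 210.9], 0.83, array([ 0.4858, -0.0159,  0.003 ])), ([241.1, 283.3], 0.45, array([ 0.464 , -0.2746,  0.003 ])), ([277.2, 295.8], 0.22, array([ 0.562 , -0.3179,  0.003 ]))]
wrist [462.4272 174.5642] [456.9907 170.6372] [448 163  19  15 215]
top [370.5464 191.2633] [369.4 191.6] [368 190   4   4  15]
top [149.0, 194.0] 16 0.616 [ 0.0845 -0.0527]
top [148.0, 222.0] 13 0.604 [0.0657 0.0416]
top [325.0, 227.0] 13 0.024 [-0.5217 -0.0548]
[([158.7, 147.7], 0.93, array([0.6924, 0.3249, 0.003 ])), ([258.3, 215.1], 0.67, array([ 0.4749, -0.0354,  0.003 ])), ([177.4, 275.5], 0.45, array([0.2577, 0.221 , 0.003 ]))]
(array([ 0.5492, -0.3778,  0.1307]), [np.float64(0.00014047859615311088), np.float64(0.00014047859615321656)]) (array([ 0.5494, -0.3785,  0.1321]), [np.float64(0.0005051057701678487), np.float64(0.000505105770167996)])
```

The knob is at z = 0.131, so the lever is fully down. Three chokes are in the pan, two in the tray, and the scoop stands on the mat. Handing in.

```bash
python3 -c "
from bench import r
print(r.job_done())"
```

```text
the job is handed in; nothing more can be done
None
```

I handed the job in at about 54 s of the 72 s; no verdict came back, but the last camera check showed three chokes in the pan, two in the tray, the scoop released on the mat, and the lever fully down on its second press.

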